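Load the follower track in order and shut its gate

TASK

Load the test fixture: slide the white nylon cam follower out of its bay and along the lane up to the end stop, then slide the brass pivot in the same way until it is hard up against the follower, and last push the gate fully shut across the lane behind them. Slide the two parts along the plate without lifting them out of the walls, and leave the glass tube, the chrome knob and the test box as they are.

Things in the scene. Friction and masses are not known exactly. Their poses are not given: they have to be found in the camera images.
- fixture: Fixed riveted aluminium plate, 155 x 250 mm, 8 mm thick, with dark steel walls 12 mm high on it (tops 20 mm above the table). Origin on the table under its middle; x across the lane (roughly away from the robot), y along the lane to the end stop, z up. It carries one straight lane, two side bays on the lane's -x side, and a slide gate. Offsets below are in mm in this frame.
- lane_end (a point): Foot of the end stop's face, mid-lane, on the plate: fixture (35, 110, 8). The lane is 44 mm wide, centred on x = 35, from its open end at y = -125 to this stop (34 mm above the table), with an unbroken wall on its +x side. Homes: follower centre at (35, 90), pivot centre at (35, 50), right behind it.
- bay_first (a point): Middle of the side bay nearer the end stop, on the plate: fixture (-12, -26, 8). Each bay is 44 mm wide along y, open at its back and to the lane; its side walls run from x = -40 to the lane's edge at x = 13. Each bay holds one of the two parts; which is in which varies.
- bay_second (a point): Middle of the other, like side bay, farther from the end stop, on the plate: fixture (-12, -80, 8).
- follower_center (a point): White nylon cam follower, 80 g: a plain block 40 x 40 mm and 28 mm tall (its foot), with a 20 mm roller lying across its top between two cheeks, 48 mm tall in all. The point is on its vertical axis, 24 mm above its underside. It stands on the plate, loose; its block rises 16 mm above the walls. Sliding it takes about 0.5 N.
- pivot_center (a point): Brass tone-arm pivot, 280 g: a block 40 x 40 mm and 28 mm tall with an upright round pillar of 18 mm diameter with a pointed tip in the middle of its top, 56 mm tall in all. The point is on its vertical axis, 28 mm above its underside. It stands on the plate, loose; its block rises 16 mm above the walls. Sliding it takes 1 to 3 N.
- gate (a joint): Travel in m of the steel slide gate: 0 to 0.010 at the start (open, blade clear of the lane), 0.054 fully shut. It shuts along the fixture's +x with about 1.5 N of friction and stays where left. Its blade crosses the lane at fixture y = 19 to 27 mm; with both parts home 3 mm remain between pivot and blade, otherwise the pivot blocks it.
- gate_tab (a point): Middle of the back (-x) face of the gate's upright push tab, 32 mm above the table; at fixture x = -69 mm (gate at 0) to -15 mm (shut), y = 23 mm. The tab is 20 mm wide along y, 10 mm thick and reaches from 10 to 54 mm above the table. Push this face along +x to shut the gate.
- tube_center (a point): Glass rectifier tube standing loose on its black base, 38 mm in diameter and 96 mm tall; the point is its centre. To be left alone.
- knob_center (a point): Chrome speaker knob, 38 mm in diameter and 23 mm tall, lying loose on the table; the point is its centre. To be left alone.
- testbox: Grey test box with a black rocker switch on top, 120 x 90 mm and 70 mm tall, fixed to the table; origin at the centre of its underside. To be left alone.

How it is judged:
By the outcome, as a careful person would: the job done as asked, in the order asked, and still so for the second after the job is handed in, with the robot touching nothing.
It also fails if it takes over 62 s, if anything falls off the work surface, if the arm or the gripper's body presses on something with over 40 N, if the wrist force passes 120 N, or if a joint passes its speed limit or range.

ROBOT

A 7-joint arm with a two-finger parallel gripper is mounted at the origin on the work surface. World frame = base frame: x ahead of the robot, y to its left, z up, the work surface at z = 0. Lengths are in m, angles in rad, forces in N, time in s.
With the tool pointing down it reaches from about 0.425 to 0.925 m from the base axis. Payload 6.8 kg.
Tool frame: the origin (TCP) lies at the very end of the fingers, on their centre line; the grasp point (between the pads) lies bot.hold_point_z behind it (bot.hold_point_z is the distance from the TCP to the grasp point, in m); x points along the fingers, z is the direction in which the jaws open and shut, and the axes are right-handed (so a half turn about x gives the same grasp; the last joint's range is limited). The gripper opens to 85 mm and grips with 20 to 120 N. Pads are 22 mm wide; open, the fingers measure 114 mm over their backs; the gripper's body (76 mm by 85 mm) begins 54 mm behind the grasp point. The pads swing forward as they close: fully open they stand 13 mm farther back than shut.
Start: joints at [-1.265, 0.477, 0.022, 1.555, -0.011, 1.109, -0.083], TCP at [0.271, 0.618, 0.204] pointing down, gripper open.
Joint ranges: [-2.96, 2.96], [-0.34, 2.1], [-1.41, 1.46], [0.24, 2.44], [-1.37, 4.51], [0.17, 1.92], [-2.96, 2.96]. Speed limits (rad/s): [2.39, 2.39, 3.14, 3.14, 3.14, 3.14, 3.14].

INTERFACE

Orientations are given as a unit quaternion [w, x, y, z].
In Python, from station import bot gives the robot as it stands.
- The arm moves only by the tool drive_tool, never from a script. Its arguments are lists of equal length, an entry for each row: "slide": the shift along the world's x, y, z in mm, a list of three; "turn": the turn, a rotation vector about the world's x, y, z in rad, a list of three; "gripper": the opening, from 0 (shut) to 1 (fully open). A call has 1 to 10 rows; each row is the pose to reach, as a shift and turn from the pose measured when the call began; what a row does not reach only later rows make up. A row lasts 1/10 s, in which the tool goes at most 50 mm and 8.59 degrees, less where a joint would pass 70% of its speed; a pose out of reach is approached as far as the arm can. A call with a gripper value outside its range is refused whole. The fingers move at their own pace and stop on an object; "squeeze" is the grip in N (left out, the last holds). Time passes only in rows, so rows that repeat a pose let the fingers close. It gives the time, the measured TCP pose, the force and the opening at its end, in the units of the state.
- bot.get_obs(): the state, without advancing time (a new reading comes with each control period).
- bot.read_camera(name): name is "scene" or "side" or "wrist"; returns a dict with "color" (400x640x3 uint8, red, green, blue), "fovy" (degrees; the focal length in pixels is half the picture's height over the tangent of half this angle, whatever the lens; pixels are square), "cx", "cy" (the principal point, pixels), "R" (3x3) and "t" (3): a world point X has camera coordinates R X + t. Camera axes: x right, y down, z forward; pixel columns grow to the right and rows downward; lengths in m; the calibration is good to about 2 mm. A picture is of the moment at which its call begins. There is no depth.
- bot.hand_in(): hands the job in, once; it reports no verdict.
The state is a dict: "t": time; "q": joint angles; "joint_vel": joint speeds; "joint_torque": joint torques, N m; "eef_pos": TCP position; "tool_rot": TCP orientation; "contact_force": force on the tool from outside, world axes, zero at the start; "torque": the same for the moment, N m; "gripper_width": opening from 0.0 (shut) to 1.0 (fully open).
Only numpy, scipy, OpenCV 4.12 (cv2) and the standard library are available. Lean on these libraries where they do the work, as an engineer would, in place of code of your own. Each camera call takes 0.05 s, during which the arm holds its last target.

## Working session

There is one attempt and no reset: what is moved stays moved. The work goes in short steps, Python scripts to look and compute and a tool call to move; the robot and the scene stay as the last step left them, time stands still between calls to the robot, and variables do not carry over. Pictures are saved under pics/ and viewed, and the job is handed in when it is done.

Besides the shell and the picture viewer there is one more tool, called in YAML: its name, and indented under it one key for each argument. drive_tool: Moves the arm, as the interface text tells. Its arguments: {"type":"object","properties":{"slide":{"type":"array"},"turn":{"type":"array"},"gripper":{"type":"array"},"squeeze":{"type":"number"}},"required":["slide","turn","gripper"]}

```bash
ls; mkdir -p pics; cat > h.py <<'E'
import numpy as np,cv2,json,pickle
from station import bot
def snap(name,fn):
    d=bot.read_camera(name); cv2.imwrite('pics/'+fn+'.png',d['color'][:,:,::-1]); pickle.dump(d,open('pics/'+fn+'.pkl','wb')); return d
def load(fn): return pickle.load(open('pics/'+fn+'.pkl','rb'))
def ray(d,u,v):
    f=200/np.tan(np.radians(d['fovy'])/2); R=np.array(d['R']);t=np.array(d['t'])
    r=R.T@np.array([(u-d['cx'])/f,(v-d['cy'])/f,1]); return -R.T@t,r/np.linalg.norm(r)
def atz(d,u,v,z):
    o,r=ray(d,u,v); return o+r*(z-o[2])/r[2]
def proj(d,X):
    f=200/np.tan(np.radians(d['fovy'])/2); c=np.array(d['R'])@np.array(X)+np.array(d['t']); return c[:2]/c[2]*f+[d['cx'],d['cy']]
def tri(obs):
    A=np.zeros((3,3));b=np.zeros(3)
    for d,u,v in obs:
        o,r=ray(d,u,v);P=np.eye(3)-np.outer(r,r);A+=P;b+=P@o
    return np.linalg.solve(A,b)
E
python3 - <<'E'
from h import *
np.set_printoptions(precision=4,suppress=True)
o=bot.get_obs()
for k in o: print(k,np.array(o[k]))
print(bot.hold_point_z)
for n in ['scene','side','wrist']:
    d=snap(n,n+'0'); print(n,d['fovy'],d['cx'],d['cy'],-np.array(d['R']).T@d['t'], [k for k in d])
E
```

```text
pics
t 0.0
q [-1.2651  0.4778  0.0223  1.5565 -0.0115  1.1093 -0.0831]
joint_vel [ 0.0001  0.0001  0.0001 -0.0003 -0.     -0.0001  0.0003]
joint_torque [ -0.0001 -59.6445   1.6078 -28.1205   0.0125   0.0093   0.    ]
eef_pos [0.2712 0.6174 0.2034]
tool_rot [ 0.5915 -0.387   0.5926  0.3862]
contact_force [-0.0988 -0.5404  0.6901]
torque [-0.0002 -0.0472  0.0085]
gripper_width 0.9982814497646328
0.0187
scene 47.77861189680688 320.2126976777866 196.57542084437097 [1.3487 0.5359 0.6105] ['color', 'fovy', 'cx', 'cy', 'R', 't']
side 49.12050045528441 314.3980023055037 202.95513304512622 [0.4833 0.8862 0.6122] ['color', 'fovy', 'cx', 'cy', 'R', 't']
wrist 64.96673098379064 323.6209579782154 197.4620961923402 [0.2057 0.6466 0.3723] ['color', 'fovy', 'cx', 'cy', 'R', 't']
```

View pics/scene0.png

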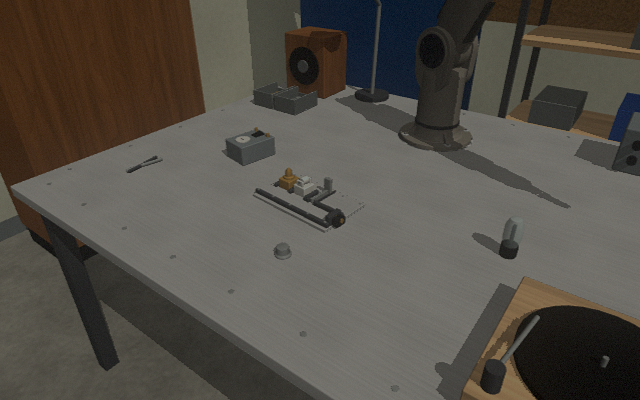

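View pics/side0.png

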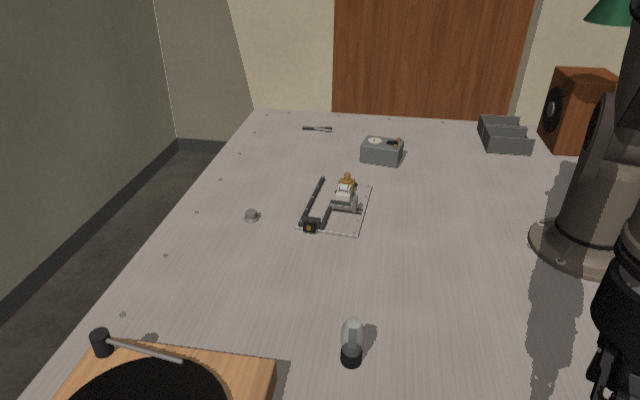

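View pics/wrist0.png

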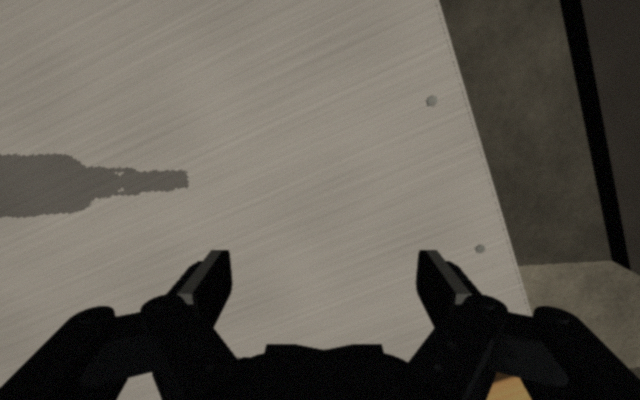

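Scene view: the fixture is near (310,200), with brass at (288,178), white at (305,186), the end stop at (336,216), the knob at (283,250) and the tube at (510,238). I'll zoom in for measurement.

```bash
python3 - <<'E'
from h import *
for n,(x0,y0,x1,y1) in {'scene0':(240,155,380,240),'side0':(285,160,385,245)}.items():
    d=load(n); c=d['color'][y0:y1,x0:x1,::-1]; s=800/(x1-x0) if (x1-x0)/(y1-y0)>800/600 else 600/(y1-y0)
    s=int(s); cv2.imwrite('pics/z_'+n+'.png',cv2.resize(c,None,fx=s,fy=s,interpolation=cv2.INTER_CUBIC)); print(n,s)
s=load('scene0');e=load('side0')
for nm,d,u,v in [('knob',s,283,257),('knob',e,251,220),('stop',s,336,222),('stop',e,310,229),('box',s,250,152),('box',e,381,158),('tube',s,508,254),('tube',e,351,362)]:
    print(nm,atz(d,u,v,0.0).round(3))
E
```

```text
scene0 5
side0 7
knob [0.791 0.014 0.   ]
knob [0.779 0.011 0.   ]
stop [0.615 0.03  0.   ]
stop [0.627 0.025 0.   ]
box [ 0.458 -0.409  0.   ]
box [ 0.468 -0.403  0.   ]
tube [0.497 0.398 0.   ]
tube [0.495 0.396 0.   ]
```

```bash
ls pics
```

```text
scene0.pkl
scene0.png
side0.pkl
side0.png
wrist0.pkl
wrist0.png
z_scene0.png
z_side0.png
```

View pics/z_scene0.png

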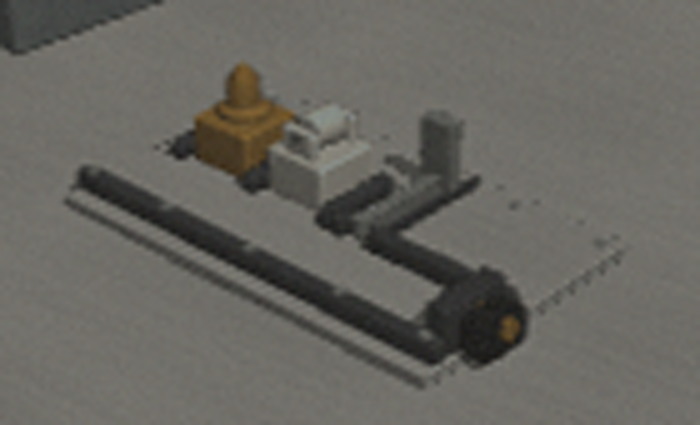

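View pics/z_side0.png

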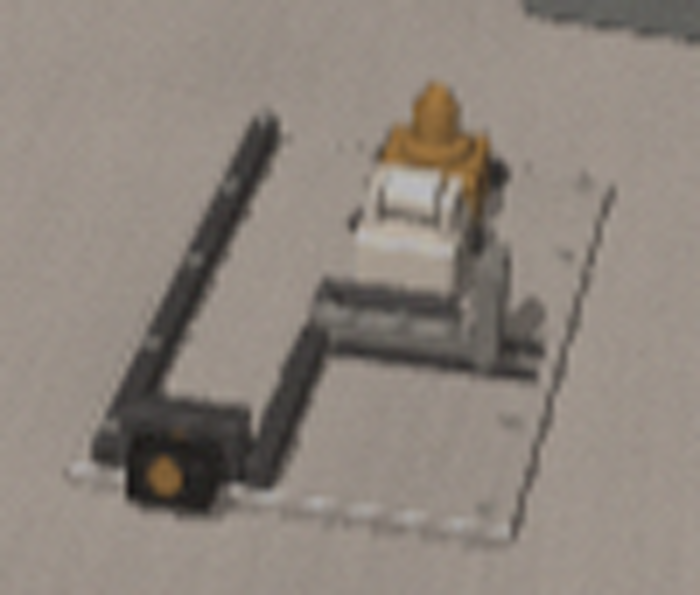

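```bash
python3 - <<'E'
from h import *
from scipy.spatial.transform import Rotation as Ro
q=bot.get_obs()['tool_rot'];R=Ro.from_quat([q[1],q[2],q[3],q[0]]).as_matrix();print(R.round(3))
d=load('wrist0');print((R.T@np.array(d['R']).T).round(3), R.T@(-np.array(d['R']).T@d['t']-bot.get_obs()['eef_pos']))
s=load('scene0');e=load('side0')
S=lambda x,y:(240+x/5,155+y/5)
E=lambda x,y:(285+x/7,160+y/7)
# plate corners z=8mm
print('scene', [atz(s,*S(*p),.008).round(3) for p in [(68,200),(425,383),(625,255)]])
print('side', [atz(e,*E(*p),.008).round(3) for p in [(80,468),(515,535),(612,190)]])
# brass tip, wall ends
print('tip',tri([(s,*S(242,65)),(e,*E(435,83))]))
print('tab top',tri([(s,*S(442,115)),(e,*E(490,245))]))
E
```

```text
[[-0.    -0.916  0.402]
 [-0.001  0.402  0.916]
 [-1.    -0.    -0.001]]
[[ 0.001 -0.282  0.96 ]
 [ 0.    -0.96  -0.282]
 [ 1.     0.    -0.   ]] [-1.68608759e-01  7.16153133e-02  7.18211065e-06]
scene [array([ 0.65 , -0.207,  0.008]), array([0.672, 0.039, 0.008]), array([0.525, 0.054, 0.008])]
side [array([0.659, 0.033, 0.008]), array([0.508, 0.047, 0.008]), array([ 0.487, -0.194,  0.008])]
tip [ 0.55800189 -0.164242    0.06308772]
tab top [ 0.52803047 -0.0567369   0.0554237 ]
```

drive_tool:
  slide:
    - [18,-43,5]
    - [37,-86,10]
    - [55,-129,15]
    - [74,-172,20]
    - [92,-215,25]
    - [111,-258,30]
    - [130,-301,35]
    - [148,-344,40]
    - [167,-387,44]
    - [185,-430,47]
  turn:
    - [0,0,-0.075]
    - [0,0,-0.15]
    - [0,0,-0.225]
    - [0,0,-0.3]
    - [0,0,-0.375]
    - [0,0,-0.45]
    - [0,0,-0.525]
    - [0,0,-0.6]
    - [0,0,-0.675]
    - [0,0,-0.75]
  gripper: [1,1,1,1,1,1,1,1,1,1]

```text
t: 1.15
eef_pos: [0.4567, 0.1857, 0.251]
tool_rot: [0.692, -0.142, 0.693, 0.142]
contact_force: [0.8, -0.1, -1.5]
gripper_width: 0.996
```

drive_tool:
  slide:
    - [18,-42,1]
    - [36,-84,2]
    - [54,-126,4]
    - [72,-168,5]
    - [90,-210,6]
    - [108,-250,8]
    - [123,-286,9]
    - [123,-286,9]
  turn:
    - [0,0,-0.075]
    - [0,0,-0.15]
    - [0,0,-0.225]
    - [0,0,-0.3]
    - [0,0,-0.375]
    - [0,0,-0.45]
    - [0,0,-0.494]
    - [0,0,-0.494]
  gripper: [1,1,1,1,1,1,1,1]

```text
t: 1.95
eef_pos: [0.5801, -0.1069, 0.2602]
tool_rot: [0.706, 0.034, 0.706, -0.036]
contact_force: [0.1, -0.7, 1.3]
gripper_width: 0.999
```

```bash
python3 - <<'E'
from h import *
snap('wrist','w1');print(bot.get_obs()['eef_pos'],bot.get_obs()['t'])
E
```

```text
[ 0.57959728 -0.10357746  0.25975627] 2.0
```

View pics/w1.png

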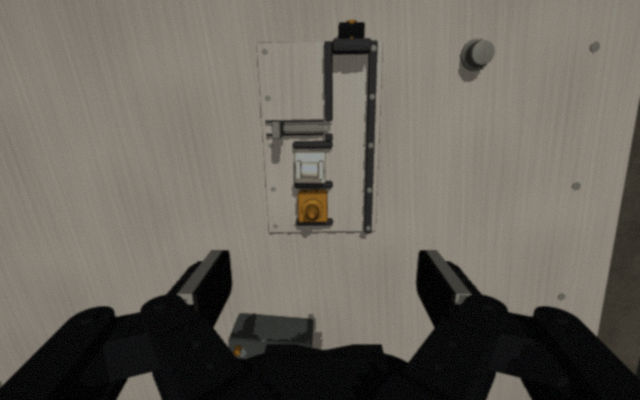

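The wrist view shows the plate from (262,42) to (372,233). The white follower is at (311,167), the brass at (313,206), the gate tab at (277,130) and the stop at (352,47). I'll take a closer second view.

drive_tool:
  slide:
    - [-10,-10,-40]
    - [-15,-20,-80]
    - [-20,-25,-100]
    - [-20,-25,-100]
  turn:
    - [0,0,0]
    - [0,0,0]
    - [0,0,0]
    - [0,0,0]
  gripper: [1,1,1,1]

```text
t: 2.4
eef_pos: [0.5563, -0.1274, 0.1567]
tool_rot: [0.703, 0.033, 0.709, -0.034]
contact_force: [-0.4, 0.9, 0.5]
gripper_width: 0.998
```

```bash
python3 - <<'E'
from h import *
d=snap('wrist','w2');print(bot.get_obs()['eef_pos'],bot.get_obs()['t'])
def z(fn,x0,y0,x1,y1):
    c=load(fn)['color'][y0:y1,x0:x1,::-1]; s=int(min(800/(x1-x0),600/(y1-y0)))
    cv2.imwrite('pics/z_'+fn+'.png',cv2.resize(c,None,fx=s,fy=s,interpolation=cv2.INTER_CUBIC)); print(fn,s)
z('w1',240,10,400,245)
E
```

```text
[ 0.558408   -0.12729658  0.15883345] 2.45
w1 2
```

View pics/w2.png

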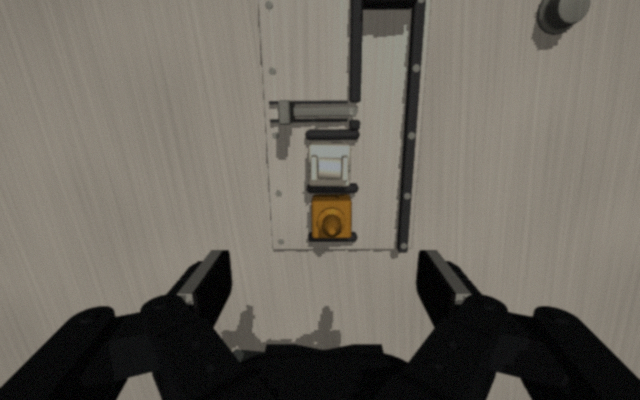

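```bash
python3 - <<'E'
from h import *
c=load('w2')['color'][95:255,260:430,::-1]; cv2.imwrite('pics/z_w2a.png',cv2.resize(c,None,fx=3.5,fy=3.5,interpolation=cv2.INTER_CUBIC))
c=load('w1')['color'][30:240,250:390,::-1]; cv2.imwrite('pics/z_w1a.png',cv2.resize(c,None,fx=2.8,fy=2.8,interpolation=cv2.INTER_CUBIC))
E
```

```text
(no output)
```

View pics/z_w2a.png

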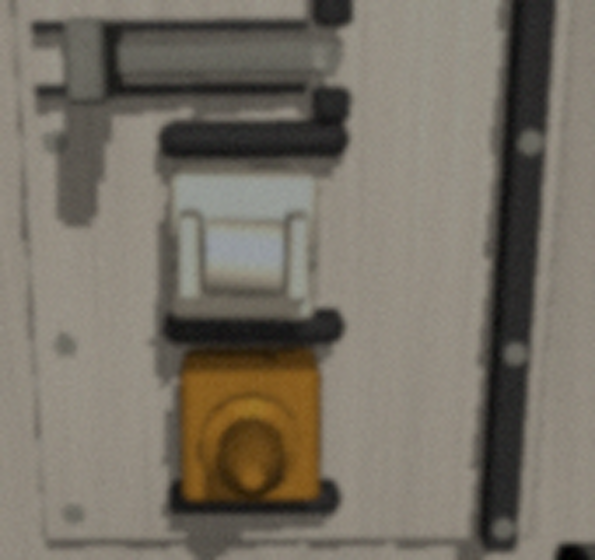

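View pics/z_w1a.png

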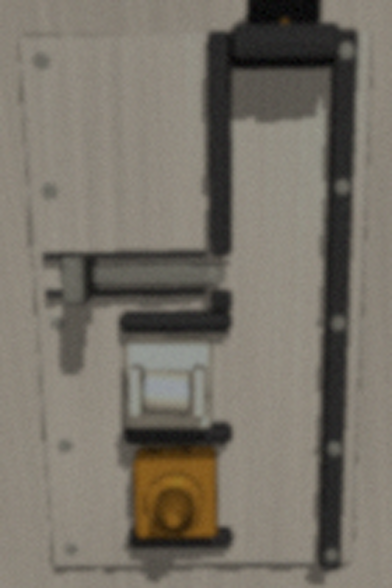

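```bash
cat > fit.py <<'E'
from h import *
from scipy.optimize import least_squares
a=load('w1');b=load('w2')
A=lambda x,y:(a,250+x/2.8,30+y/2.8)
B=lambda x,y:(b,260+x/3.5,95+y/3.5)
pts=[((-77.5,125,8),A(22,35)),((-77.5,-125,8),A(55,568)),((-40,-53,20),A(125,435)),((13,-53,20),A(231,433)),((-40,-107,20),A(131,538)),((13,-107,20),A(231,536)),((-40,1,20),A(121,322)),
((-40,-53,20),B(164,328)),((13,-53,20),B(343,326)),((-40,-107,20),B(170,497)),((13,-107,20),B(338,495)),((-40,1,20),B(160,139)),((-77.5,-125,8),B(45,543))]
def W(p,X):
    c,s=np.cos(p[2]),np.sin(p[2]);X=np.array(X)/1000;return np.array([p[0]+c*X[0]-s*X[1],p[1]+s*X[0]+c*X[1],X[2]+p[3]])
def res(p): return np.concatenate([proj(o[0],W(p,X))-o[1:] for X,o in pts])
r=least_squares(res,[.58,-.08,-.085,0],loss='soft_l1')
P=r.x
if __name__=='__main__':
    np.set_printoptions(precision=4,suppress=True)
    print(P,res(P).reshape(-1,2).round(1).tolist())
    for n,X in [('bay1',(-12,-26,24)),('bay2',(-12,-80,24)),('lane1',(35,-26,24)),('home1',(35,90,24)),('home2',(35,50,24)),('tab',(-69,23,32))]: print(n,W(P,X))
    # part tops: block top corners z 36: follower, pivot, in w2 & w1
    for nm,pa,pb,pf in [('folFront',(168,430),(245,315),0),]: pass
    ft=lambda o,zz: atz(*o,zz)+0
    def fx(w):
        c,s=np.cos(P[2]),np.sin(P[2]);v=w[:2]-P[:2];return np.array([c*v[0]+s*v[1],-s*v[0]+c*v[1]])*1000
    print('fol block top corners w2',[fx(ft(B(*p),.036)).round(1) for p in [(173,175),(315,175),(313,318),(175,318)]])
    print('piv block top corners w2',[fx(ft(B(*p),.036)).round(1) for p in [(183,358),(320,355),(320,500),(183,502)]])
    print('fol block top corners w1',[fx(ft(A(*p),.036)).round(1) for p in [(125,340),(211,340),(212,428),(128,428)]])
    print('tab back top w2',[fx(ft(B(*p),.054)).round(1) for p in [(66,20),(68,102),(105,20),(105,102)]])
    print('heights: roller',tri([A(168,388),B(246,255)]),'tabcorner',tri([A(63,303),B(68,102)]),'pivblock BR',tri([A(218,536),B(320,500)]),'folblock BR',tri([A(212,428),B(313,318)]))
E
python3 fit.py
```

```text
[ 0.5811 -0.0863 -0.0854 -0.004 ] [[0.5, 0.2], [1.2, -1.6], [-0.9, -0.3], [0.4, -0.1], [-1.4, 0.2], [0.6, 0.4], [-1.1, -0.1], [-0.5, -0.1], [0.5, 0.1], [-1.0, 0.6], [0.8, 0.9], [-0.7, 0.1], [2.3, -1.9]]
bay1 [ 0.5669 -0.1112  0.02  ]
bay2 [ 0.5623 -0.165   0.02  ]
lane1 [ 0.6137 -0.1152  0.02  ]
home1 [0.6236 0.0004 0.02  ]
home2 [ 0.6202 -0.0395  0.02  ]
tab [ 0.5143 -0.0575  0.028 ]
fol block top corners w2 [array([-34.9,  -6.4]), array([ 2.3, -6.7]), array([  2.3, -45.3]), array([-35.2, -45. ])]
piv block top corners w2 [array([-33.2, -56.3]), array([  4.4, -55.7]), array([  5.1, -98.8]), array([-34. , -99.2])]
fol block top corners w1 [array([-35.2,  -4.7]), array([ 3.2, -5.2]), array([  3.2, -45.6]), array([-35.4, -45.1])]
tab back top w2 [array([-58.4,  32.3]), array([-58.8,  13.4]), array([-49.2,  32.2]), array([-49.9,  13.4])]
heights: roller [ 0.563  -0.1099  0.0469] tabcorner [ 0.5226 -0.0681  0.0479] pivblock BR [ 0.5779 -0.1862  0.0334] folblock BR [ 0.5802 -0.1352  0.0229]
```

drive_tool:
  slide:
    - [5,16,-40]
    - [5,16,-80]
    - [5,16,-110]
    - [5,16,-125]
    - [5,16,-125]
    - [5,16,-125]
  turn:
    - [0,0,0]
    - [0,0,0]
    - [0,0,0]
    - [0,0,0]
    - [0,0,0]
    - [0,0,0]
  gripper: [1,1,1,1,1,1]

```text
t: 3.05
eef_pos: [0.565, -0.1113, 0.0355]
tool_rot: [0.706, 0.033, 0.707, -0.033]
contact_force: [0.5, -0.9, -0.0]
gripper_width: 1.0
```

```bash
cat > st.py <<'E'
from fit import *
from scipy.spatial.transform import Rotation as Ro
def st():
    o=bot.get_obs();q=o['tool_rot'];R=Ro.from_quat([q[1],q[2],q[3],q[0]]).as_matrix()
    c,s=np.cos(P[2]),np.sin(P[2]);v=np.array(o['eef_pos'])[:2]-P[:2]
    print('t',round(o['t'],2),'eef',np.round(o['eef_pos'],4),'fix',np.round([(c*v[0]+s*v[1])*1e3,(-s*v[0]+c*v[1])*1e3],1),'jaw yaw',round(float(np.arctan2(R[1,2],R[0,2])),4),'down',R[:,0].round(3),'F',np.round(o['contact_force'],1),'g',round(o['gripper_width'],3))
if __name__=='__main__':
    import sys
    if len(sys.argv)>2: snap(sys.argv[1],sys.argv[2])
    st()
E
python3 st.py wrist w3;python3 st.py side s3; python3 -c "
from h import *
c=load('s3')['color'][150:245,280:400,::-1];cv2.imwrite('pics/z_s3.png',cv2.resize(c,None,fx=6,fy=6,interpolation=cv2.INTER_CUBIC))"
```

```text
t 3.1 eef [ 0.5652 -0.1115  0.0358] fix [-13.7 -26.5] jaw yaw -0.0942 down [-0.001 -0.001 -1.   ] F [-0.2  0.2  0.5] g 1.0
t 3.15 eef [ 0.5651 -0.1115  0.0359] fix [-13.7 -26.5] jaw yaw -0.0943 down [-0.001 -0.001 -1.   ] F [ 0.4 -0.3 -0.1] g 1.003
```

View pics/w3.png

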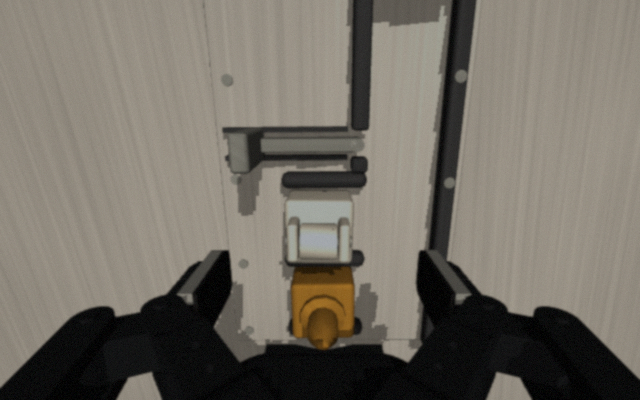

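View pics/z_s3.png

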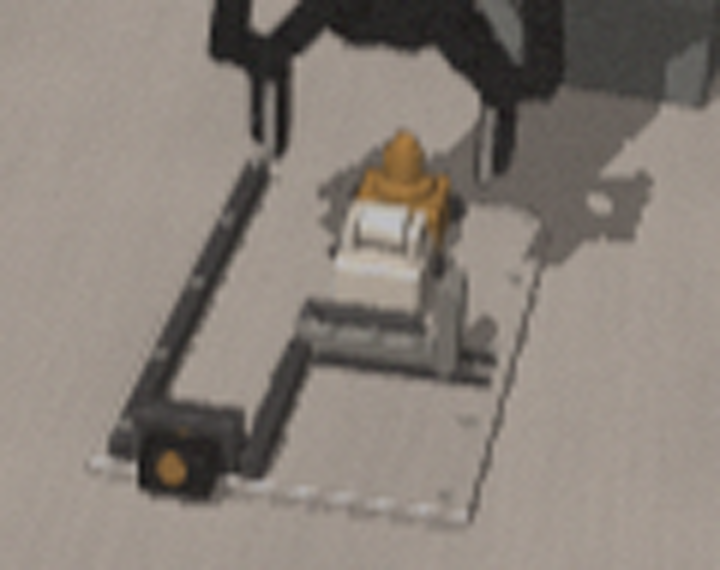

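```bash
python3 - <<'E'
from h import *
T=np.array([.5651,-.1115,.0359]);j=np.array([np.cos(-.094),np.sin(-.094),0])
for n in ['w3','s3']:
    d=load(n)
    for up in (.0,.013):
        for s in (-1,1): 
            p=proj(d,T+s*.0425*j+[0,0,up]); print(n,up,s,p.round(1), ((p-[280,150])*6).round() if n=='s3' else '')
    p=proj(d,[.5651,-.1115,.06]);print(p)
E
```

```text
w3 0.0 -1 [250.6 234.4] 
w3 0.0 1 [397.5 234.6] 
w3 0.013 -1 [245.2 244. ] 
w3 0.013 1 [402.9 244.1] 
[324.01726739 253.39336742]
s3 0.0 -1 [357.9 192.8] [467. 257.]
s3 0.0 1 [326.2 188.5] [277. 231.]
s3 0.013 -1 [358.2 188.4] [469. 231.]
s3 0.013 1 [326.3 184.3] [278. 206.]
[342.26494084 182.61420421]
```

Fingertips appear at (231,250) and (418,250), higher and wider than the model predicts. I'll partly close at this height, staying clear of the 40 mm block, and look again.

drive_tool:
  slide:
    - [-2,0,0]
    - [-2,0,0]
    - [-2,0,0]
    - [-2,0,0]
    - [-2,0,0]
  turn:
    - [0,0,0.008]
    - [0,0,0.008]
    - [0,0,0.008]
    - [0,0,0.008]
    - [0,0,0.008]
  gripper: [0.62,0.62,0.62,0.62,0.62]
  squeeze: 20

```text
t: 3.65
eef_pos: [0.5632, -0.1115, 0.0359]
tool_rot: [0.706, 0.03, 0.707, -0.031]
contact_force: [-0.1, -0.1, -0.2]
gripper_width: 0.621
```

```bash

python3 st.py wrist w4;python3 st.py side s4; python3 st.py scene c4; python3 -c "
from h import *
c=load('s4')['color'][150:245,280:400,::-1];c=cv2.resize(c,None,fx=6,fy=6,interpolation=cv2.INTER_CUBIC)
cv2.imwrite('pics/z_s4.png',c)
c=load('c4')['color'][150:240,240:360,::-1];c=cv2.resize(c,None,fx=6,fy=6,interpolation=cv2.INTER_CUBIC)
cv2.imwrite('pics/z_c4.png',c)
"
```

```text
t 3.7 eef [ 0.5631 -0.1115  0.0358] fix [-15.7 -26.7] jaw yaw -0.0863 down [-0.001 -0.001 -1.   ] F [-0.4 -0.2 -0.4] g 0.62
t 3.75 eef [ 0.5631 -0.1115  0.0358] fix [-15.8 -26.7] jaw yaw -0.0863 down [-0.001 -0.001 -1.   ] F [-0.4 -0.2 -0.3] g 0.62
t 3.8 eef [ 0.5631 -0.1115  0.0358] fix [-15.8 -26.7] jaw yaw -0.0863 down [-0.001 -0.001 -1.   ] F [ 0.2 -0.3  0.2] g 0.623
```

View pics/w4.png

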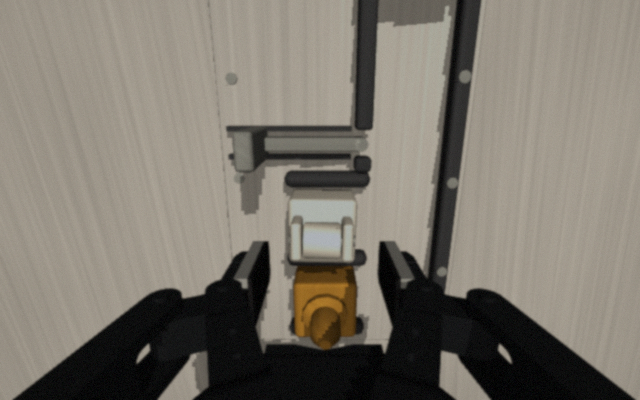

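View pics/z_s4.png

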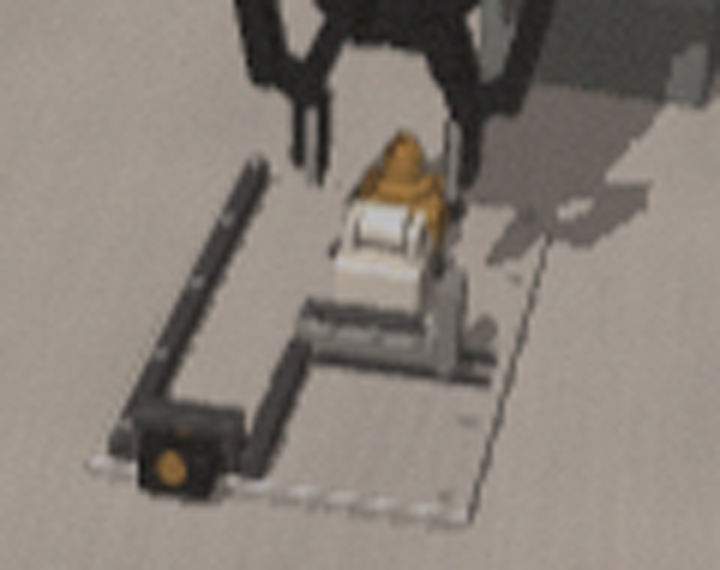

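View pics/z_c4.png

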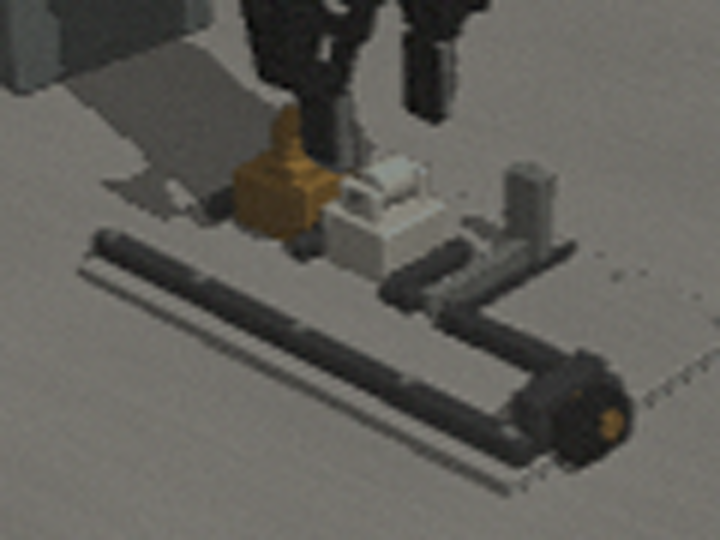

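```bash
python3 - <<'E'
from fit import *
s=load('s4');c=load('c4');w=load('w4')
S=lambda x,y:(s,280+x/6,150+y/6)
C=lambda x,y:(c,240+x/6,150+y/6)
for nm,ob in [('+x',[S(312,180),C(337,168)]),('-x',[S(463,187),C(430,122)]),('+x3',[S(312,180),C(337,168),(w,390,244)]),('-x3',[S(463,187),C(430,122),(w,258,244)])]:
    X=tri(ob);print(nm,X.round(4),[ (proj(o[0],X)-o[1:]).round(1).tolist() for o in ob])
    v=X[:2]-P[:2];cc,ss=np.cos(P[2]),np.sin(P[2]);print((np.array([cc*v[0]+ss*v[1],-ss*v[0]+cc*v[1]])*1e3).round(1))
E
```

```text
+x [ 0.5922 -0.1095  0.0653] [[-0.1, 0.4], [-0.1, -0.4]]
[ 13.1 -22.2]
-x [ 0.5278 -0.1115  0.0628] [[-0.5, 1.7], [-0.5, -1.7]]
[-51.  -29.6]
+x3 [ 0.5939 -0.1072  0.0666] [[-0.8, 0.3], [0.2, -0.3], [-3.1, 1.7]]
[ 14.5 -19.7]
-x3 [ 0.5302 -0.1058  0.0646] [[-1.6, 2.1], [0.7, -1.4], [-2.2, 7.6]]
[-49.  -23.8]
```

Triangulated tips stand at about z=0.064 with TCP z=0.036, so the fingers end well behind the TCP. I'll lower in steps and check.

drive_tool:
  slide:
    - [0,0,-5]
    - [0,0,-10]
    - [0,0,-14]
    - [0,0,-14]
    - [0,0,-14]
  turn:
    - [0,0,0]
    - [0,0,0]
    - [0,0,0]
    - [0,0,0]
    - [0,0,0]
  gripper: [0.62,0.62,0.62,0.62,0.62]

```text
t: 4.3
eef_pos: [0.563, -0.1116, 0.0215]
tool_rot: [0.706, 0.03, 0.707, -0.031]
contact_force: [0.3, -0.2, 0.3]
gripper_width: 0.622
```

```bash
cat > v.sh <<'E'
python3 st.py wrist w$1;python3 st.py side s$1; python3 st.py scene c$1; python3 -c "
from h import *
a=load('s$1')['color'][150:245,285:385,::-1];a=cv2.resize(a,None,fx=4,fy=4,interpolation=cv2.INTER_CUBIC)
b=load('c$1')['color'][150:245,250:350,::-1];b=cv2.resize(b,None,fx=4,fy=4,interpolation=cv2.INTER_CUBIC)
cv2.imwrite('pics/z_$1.png',np.hstack([a,b]))
"
E
bash v.sh 5
```

```text
t 4.35 eef [ 0.5631 -0.1116  0.0217] fix [-15.7 -26.8] jaw yaw -0.0864 down [-0.001 -0.001 -1.   ] F [-0.3 -0.2 -0.1] g 0.622
t 4.4 eef [ 0.5632 -0.1116  0.0219] fix [-15.7 -26.7] jaw yaw -0.0863 down [-0.001 -0.001 -1.   ] F [ 0.4  0.1 -0.3] g 0.621
t 4.45 eef [ 0.5632 -0.1116  0.0219] fix [-15.6 -26.8] jaw yaw -0.0864 down [-0.001 -0.001 -1.   ] F [-0.2 -0.6  0.5] g 0.622
```

View pics/w5.png

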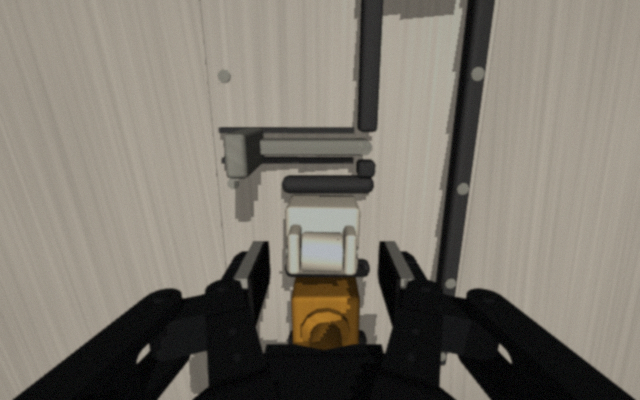

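View pics/z_5.png

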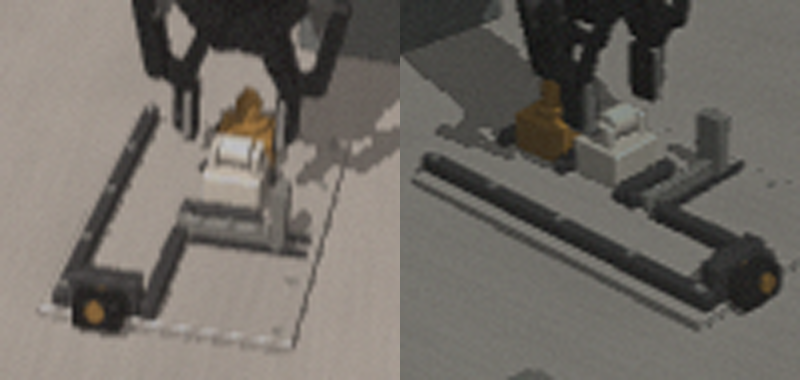

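drive_tool:
  slide:
    - [0,0,-5]
    - [0,0,-10]
    - [0,0,-14]
    - [0,0,-14]
    - [0,0,-14]
  turn:
    - [0,0,0]
    - [0,0,0]
    - [0,0,0]
    - [0,0,0]
    - [0,0,0]
  gripper: [0.62,0.62,0.62,0.62,0.62]

```text
t: 4.95
eef_pos: [0.5631, -0.1117, 0.0077]
tool_rot: [0.706, 0.03, 0.707, -0.031]
contact_force: [0.0, 0.8, -0.4]
gripper_width: 0.622
```

```bash
bash v.sh 6
```

```text
t 5.0 eef [ 0.5633 -0.1117  0.0079] fix [-15.6 -26.8] jaw yaw -0.0864 down [-0.001 -0.001 -1.   ] F [ 0.2 -0.4  0. ] g 0.618
t 5.05 eef [ 0.5634 -0.1117  0.008 ] fix [-15.5 -26.8] jaw yaw -0.0865 down [-0.    -0.001 -1.   ] F [ 0.2 -0.1 -0.2] g 0.622
t 5.1 eef [ 0.5634 -0.1116  0.0081] fix [-15.4 -26.8] jaw yaw -0.0864 down [-0.    -0.001 -1.   ] F [-0.1  0.3  0.2] g 0.621
```

View pics/w6.png

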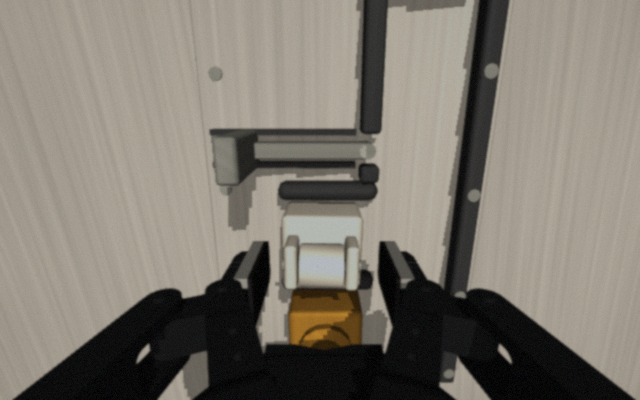

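View pics/z_6.png

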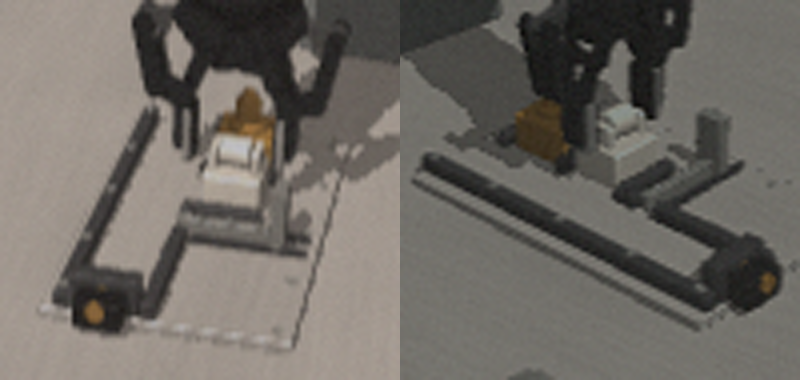

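```bash
python3 - <<'E'
from fit import *
s=load('s6');c=load('c6')
X=tri([(s,332,189.3),(c,294.5,186.5)]);print(X)
# check heights ref: block top z via side/scene near corner
a=s['color'][165:205,315:365,::-1];b=c['color'][165:205,275:325,::-1]
cv2.imwrite('pics/zz6.png',np.vstack([cv2.resize(k,None,fx=7.2,fy=7.2,interpolation=cv2.INTER_CUBIC) for k in (a,b)]))
E
```

```text
[ 0.59160474 -0.11601935  0.03596061]
```

View pics/zz6.png

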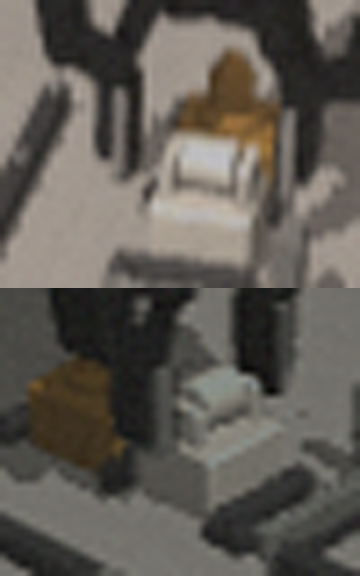

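drive_tool:
  slide:
    - [0,0,-4]
    - [0,0,-6]
    - [0,0,-6]
    - [0,0,-6]
    - [0,0,-6]
    - [0,0,-6]
  turn:
    - [0,0,0]
    - [0,0,0]
    - [0,0,0]
    - [0,0,0]
    - [0,0,0]
    - [0,0,0]
  gripper: [0.62,0.62,0.52,0.52,0.52,0.52]

```text
t: 5.7
eef_pos: [0.5634, -0.1117, 0.0021]
tool_rot: [0.706, 0.03, 0.707, -0.031]
contact_force: [-0.3, 0.9, -0.4]
gripper_width: 0.523
```

```bash
bash v.sh 7;  python3 - <<'E'
from fit import *
s=load('s7');c=load('c7')
a=s['color'][165:205,315:365,::-1];b=c['color'][165:205,275:325,::-1]
cv2.imwrite('pics/zz7.png',np.hstack([cv2.resize(k,None,fx=8,fy=8,interpolation=cv2.INTER_CUBIC) for k in (a,b)]))
E
```

```text
t 5.75 eef [ 0.5634 -0.1117  0.0021] fix [-15.4 -26.8] jaw yaw -0.0864 down [-0.    -0.001 -1.   ] F [0.  0.1 0.3] g 0.521
t 5.8 eef [ 0.5634 -0.1117  0.0021] fix [-15.4 -26.8] jaw yaw -0.0864 down [-0.    -0.001 -1.   ] F [ 0.1 -0.3  0.4] g 0.522
t 5.85 eef [ 0.5634 -0.1117  0.0021] fix [-15.4 -26.8] jaw yaw -0.0864 down [-0.    -0.001 -1.   ] F [ 0.8 -0.1 -0.1] g 0.524
```

View pics/zz7.png

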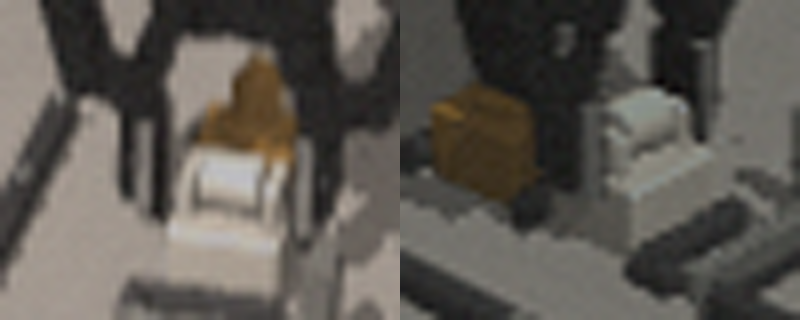

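View pics/w7.png

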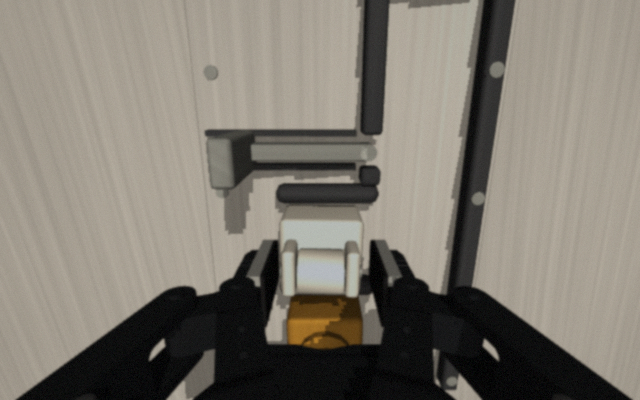

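```bash
python3 - <<'E'
from fit import *
s=load('s7');c=load('c7')
S=lambda x,y:(s,315+x/8,165+y/8)
C=lambda x,y:(c,275+(x-400)/8,165+y/8)
for l,o in [('tip',[S(158,218),C(572,190)]),('follower block top +x+y corner',[S(168,240),C(632,193)]),('block bottom that corner',[S(170,285)]),('top -x+y',[S(283,245),C(715,152)])]:
    print(l, (tri(o) if len(o)>1 else atz(*o[0],.008)).round(4))
E
```

```text
tip [ 0.5842 -0.1162  0.0267]
follower block top +x+y corner [ 0.5787 -0.0959  0.0302]
block bottom that corner [ 0.5783 -0.1044  0.008 ]
top -x+y [ 0.5415 -0.0919  0.032 ]
```

drive_tool:
  slide:
    - [0,0,-3]
    - [0,0,-5]
    - [0,0,-5]
    - [0,0,-5]
    - [0,0,-5]
    - [0,0,-5]
    - [0,0,-5]
  turn:
    - [0,0,0]
    - [0,0,0]
    - [0,0,0]
    - [0,0,0]
    - [0,0,0]
    - [0,0,0]
    - [0,0,0]
  gripper: [0.52,0.52,0.4,0.4,0.4,0.4,0.4]
  squeeze: 20

```text
t: 6.55
eef_pos: [0.5634, -0.1116, -0.0029]
tool_rot: [0.706, 0.03, 0.707, -0.031]
contact_force: [-0.0, -0.2, -0.5]
gripper_width: 0.46
```

```bash
bash v.sh 8;  python3 - <<'E'
from fit import *
s=load('s8');c=load('c8')
a=s['color'][165:205,315:365,::-1];b=c['color'][165:205,275:325,::-1]
cv2.imwrite('pics/zz8.png',np.hstack([cv2.resize(k,None,fx=8,fy=8,interpolation=cv2.INTER_CUBIC) for k in (a,b)]))
E
```

```text
t 6.6 eef [ 0.5634 -0.1117 -0.0029] fix [-15.4 -26.8] jaw yaw -0.0864 down [-0.    -0.001 -1.   ] F [-0.5 -0.1 -1. ] g 0.456
t 6.65 eef [ 0.5634 -0.1117 -0.0029] fix [-15.4 -26.8] jaw yaw -0.0864 down [-0.    -0.001 -1.   ] F [ 0.2  0.5 -1.4] g 0.466
t 6.7 eef [ 0.5634 -0.1117 -0.0029] fix [-15.4 -26.8] jaw yaw -0.0864 down [-0.    -0.001 -1.   ] F [-0.1  0.9 -1. ] g 0.462
```

View pics/zz8.png

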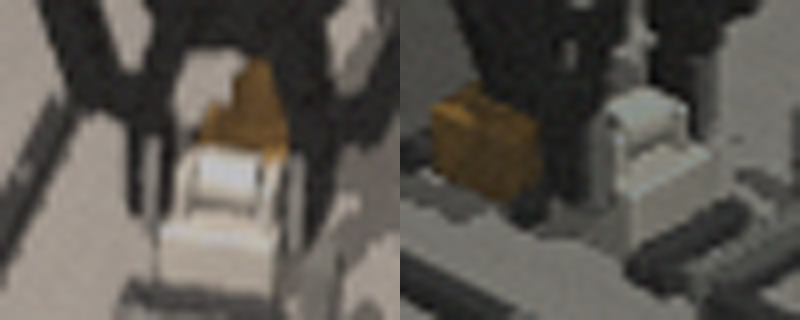

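View pics/w8.png

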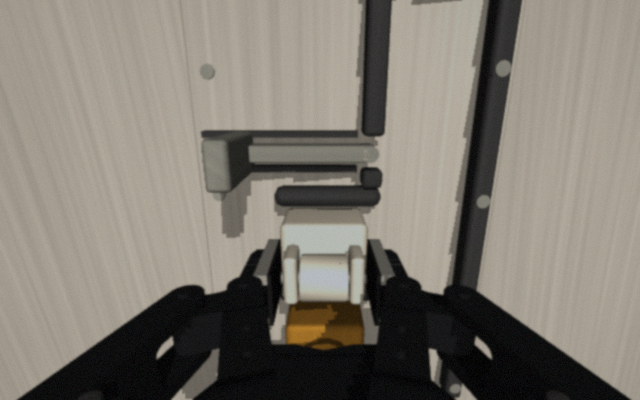

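Gripped: the jaw stopped at 0.46, about 39 mm. Now I'll drag it along fixture +x into the lane.

drive_tool:
  slide:
    - [8,-0.7,0]
    - [18,-1.5,0]
    - [28,-2.4,0]
    - [36,-3.1,0]
    - [42,-3.6,0]
    - [46,-3.9,0]
    - [48,-4.1,0]
    - [48,-4.1,0]
  turn:
    - [0,0,0]
    - [0,0,0]
    - [0,0,0]
    - [0,0,0]
    - [0,0,0]
    - [0,0,0]
    - [0,0,0]
    - [0,0,0]
  gripper: [0.4,0.4,0.4,0.4,0.4,0.4,0.4,0.4]

```text
t: 7.5
eef_pos: [0.6115, -0.1158, -0.003]
tool_rot: [0.706, 0.03, 0.707, -0.031]
contact_force: [0.3, -0.4, -1.7]
gripper_width: 0.461
```

```bash
bash v.sh 9
```

```text
t 7.55 eef [ 0.6112 -0.1158 -0.0029] fix [ 32.5 -26.9] jaw yaw -0.0865 down [-0.001 -0.001 -1.   ] F [-0.2 -0.6 -1.5] g 0.463
t 7.6 eef [ 0.6111 -0.1158 -0.0029] fix [ 32.4 -26.8] jaw yaw -0.0866 down [-0.001 -0.001 -1.   ] F [-0.8  0.7 -0.8] g 0.465
t 7.65 eef [ 0.611  -0.1158 -0.0029] fix [ 32.4 -26.8] jaw yaw -0.0866 down [-0.001 -0.001 -1.   ] F [ 0.   0.5 -1.1] g 0.46
```

View pics/z_9.png

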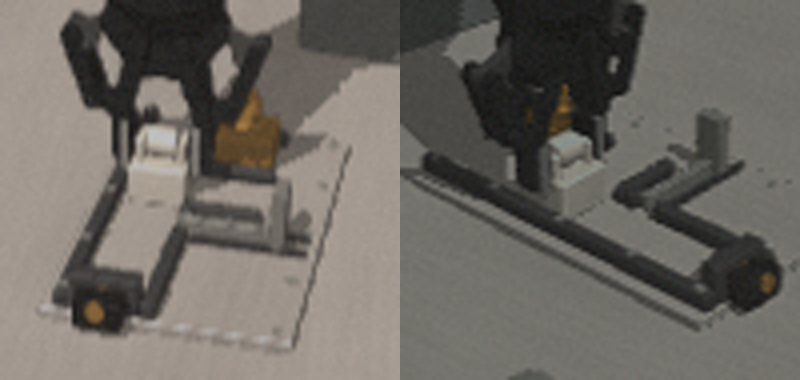

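View pics/w9.png

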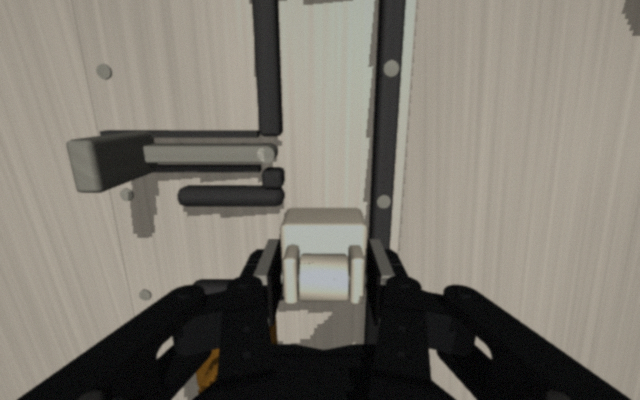

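```bash
cat >> h.py <<'E'
E
python3 - <<'E'
from fit import *
d=load('w9')
def fx(w):
    c,s=np.cos(P[2]),np.sin(P[2]);v=w[:2]-P[:2];return (np.array([c*v[0]+s*v[1],-s*v[0]+c*v[1]])*1000).round(1)
for b in (0,-.004):
  print(b)
  for u,v,z in [(283,190,.02),(281,120,.02),(279,20,.02),(371,190,.02),(375,100,.02),(378,20,.02),(282,220,.036),(366,220,.036),(283,250,.036),(366,250,.036)]: print((u,v,z),fx(atz(d,u,v,z+b)))
E
```

```text
0
(283, 190, 0.02) [13.2  5.7]
(281, 120, 0.02) [13.5 38.4]
(279, 20, 0.02) [14.3 78.7]
(371, 190, 0.02) [55.5  5.7]
(375, 100, 0.02) [55.5 47. ]
(378, 20, 0.02) [55.3 78.7]
(282, 220, 0.036) [14.4 -3.6]
(366, 220, 0.036) [51.3 -3.6]
(283, 250, 0.036) [ 14.3 -18.1]
(366, 250, 0.036) [ 51.9 -18.1]
-0.004
(283, 190, 0.02) [12.7  4.7]
(281, 120, 0.02) [13.  38.2]
(279, 20, 0.02) [13.8 79.6]
(371, 190, 0.02) [56.1  4.6]
(375, 100, 0.02) [56.1 47.1]
(378, 20, 0.02) [55.9 79.6]
(282, 220, 0.036) [13.8 -5.1]
(366, 220, 0.036) [51.9 -5.1]
(283, 250, 0.036) [ 13.7 -20. ]
(366, 250, 0.036) [ 52.5 -20. ]
```

drive_tool:
  slide:
    - [2,-0.2,0]
    - [2.8,9.8,0]
    - [4.1,24.7,0]
    - [5.4,39.7,0]
    - [6.7,54.6,0]
    - [8.0,69.6,0]
    - [9.2,84.5,0]
    - [10.3,96.5,0]
    - [11.0,105,0]
    - [11.0,105,0]
  turn:
    - [0,0,0]
    - [0,0,0]
    - [0,0,0]
    - [0,0,0]
    - [0,0,0]
    - [0,0,0]
    - [0,0,0]
    - [0,0,0]
    - [0,0,0]
    - [0,0,0]
  gripper: [0.4,0.4,0.4,0.4,0.4,0.4,0.4,0.4,0.4,0.4]

```text
t: 8.65
eef_pos: [0.6222, -0.0088, -0.003]
tool_rot: [0.706, 0.03, 0.707, -0.03]
contact_force: [0.2, 0.6, -0.7]
gripper_width: 0.466
```

```bash
bash v.sh 10
```

```text
t 8.7 eef [ 0.6221 -0.0103 -0.0029] fix [34.4 79.2] jaw yaw -0.0857 down [-0.001 -0.001 -1.   ] F [-0.2 -0.1 -1.2] g 0.463
t 8.75 eef [ 0.622  -0.0113 -0.0029] fix [34.3 78.2] jaw yaw -0.0869 down [-0.001 -0.001 -1.   ] F [-0.5 -0.9 -0.4] g 0.459
t 8.8 eef [ 0.6219 -0.0118 -0.0029] fix [34.3 77.7] jaw yaw -0.0876 down [-0.001 -0.001 -1.   ] F [ 0.5 -0.  -0.4] g 0.459
```

View pics/z_10.png

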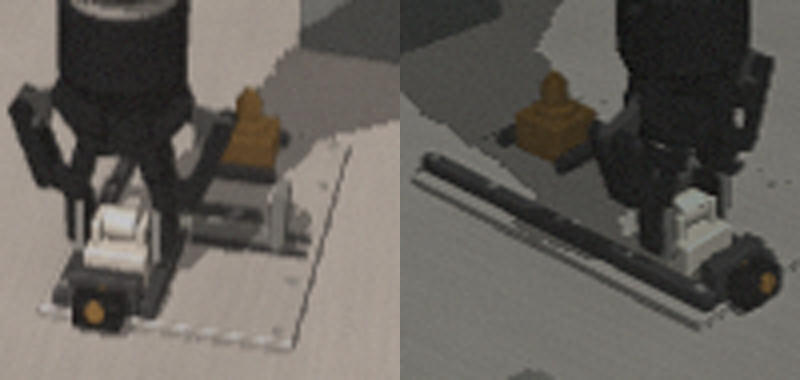

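View pics/w10.png

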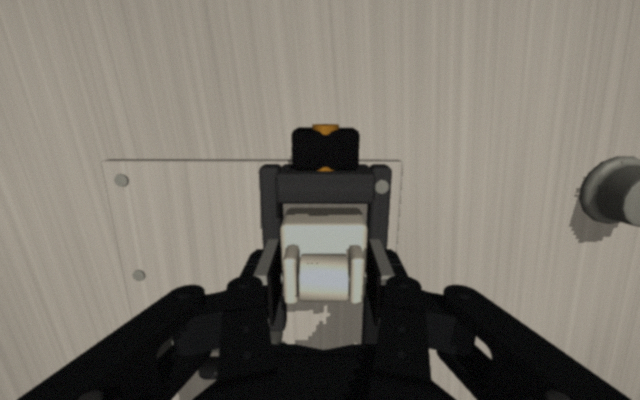

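drive_tool:
  slide:
    - [0.2,3,0]
    - [0.5,6,0]
    - [0.7,8,0]
    - [0.8,9.5,0]
    - [0.9,11,0]
    - [1.0,12,0]
    - [1.1,13,0]
    - [1.1,13,0]
  turn:
    - [0,0,0]
    - [0,0,0]
    - [0,0,0]
    - [0,0,0]
    - [0,0,0]
    - [0,0,0]
    - [0,0,0]
    - [0,0,0]
  gripper: [0.4,0.4,0.4,0.4,0.4,0.4,0.4,0.4]

```text
t: 9.6
eef_pos: [0.6229, -0.0002, -0.0028]
tool_rot: [0.706, 0.03, 0.707, -0.032]
contact_force: [-1.3, -4.3, -0.3]
gripper_width: 0.462
```

```bash
bash v.sh 11
```

```text
t 9.65 eef [ 6.229e-01 -2.000e-04 -2.800e-03] fix [34.3 89.3] jaw yaw -0.0886 down [-0.001 -0.003 -1.   ] F [ 0.3 -5.8 -0.8] g 0.461
t 9.7 eef [ 6.229e-01 -2.000e-04 -2.800e-03] fix [34.3 89.3] jaw yaw -0.0886 down [-0.001 -0.003 -1.   ] F [-1.9 -4.9 -1. ] g 0.46
t 9.75 eef [ 6.229e-01 -2.000e-04 -2.800e-03] fix [34.3 89.3] jaw yaw -0.0886 down [-0.001 -0.003 -1.   ] F [-0.7 -5.  -0.3] g 0.461
```

View pics/w11.png

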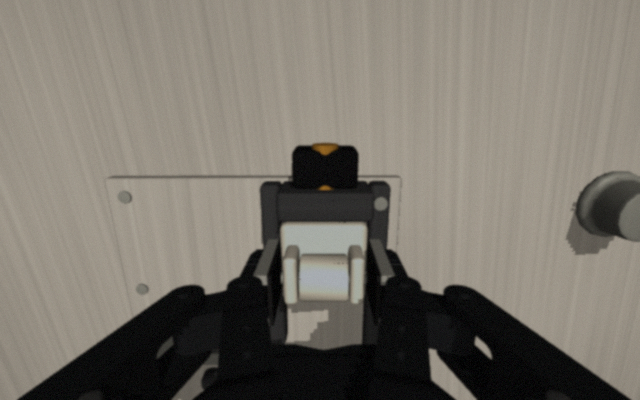

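drive_tool:
  slide:
    - [0,0,0]
    - [0,0,0]
    - [0,0,4]
    - [0,0,30]
    - [0,0,70]
    - [-15,-36,80]
    - [-31,-74,80]
    - [-48,-112,80]
    - [-61,-144,80]
    - [-61,-144,80]
  turn:
    - [0,0,0]
    - [0,0,0]
    - [0,0,0]
    - [0,0,0]
    - [0,0,0]
    - [0,0,0]
    - [0,0,0]
    - [0,0,0]
    - [0,0,0]
    - [0,0,0]
  gripper: [0.62,0.62,0.62,0.62,0.7,0.7,0.7,0.7,0.7,0.7]

```text
t: 10.75
eef_pos: [0.5595, -0.1501, 0.0782]
tool_rot: [0.706, 0.032, 0.706, -0.036]
contact_force: [-0.0, 0.2, -0.7]
gripper_width: 0.703
```

```bash
bash v.sh 12
```

```text
t 10.8 eef [ 0.561  -0.1468  0.0779] fix [-14.8 -62. ] jaw yaw -0.0935 down [-0.    -0.003 -1.   ] F [1.9 0.5 0.4] g 0.7
t 10.85 eef [ 0.562  -0.1445  0.0777] fix [-14.  -59.6] jaw yaw -0.0902 down [ 0.    -0.002 -1.   ] F [0.6 0.8 0.3] g 0.701
t 10.9 eef [ 0.5625 -0.1432  0.0774] fix [-13.7 -58.3] jaw yaw -0.088 down [ 0.    -0.002 -1.   ] F [-0.1 -0.1  0.1] g 0.701
```

View pics/z_12.png

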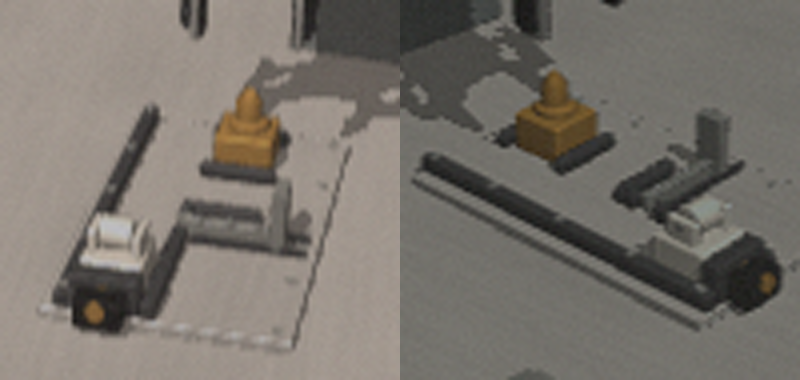

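View pics/w12.png

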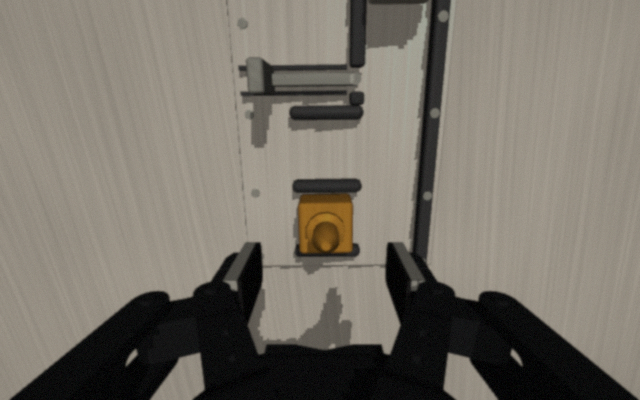

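```bash
python3 - <<'E'
from fit import *
d=load('w12')
def fx(w):
    c,s=np.cos(P[2]),np.sin(P[2]);v=w[:2]-P[:2];return (np.array([c*v[0]+s*v[1],-s*v[0]+c*v[1]])*1000).round(1)
for u,v in [(300,197),(352,197),(352,254),(299,254)]: print(fx(atz(d,u,v,.034)))
E
python3 st.py
```

```text
[-32.7 -56. ]
[  4.  -56.4]
[   4.6 -100.8]
[ -34.9 -100.3]
t 10.9 eef [ 0.5625 -0.1432  0.0774] fix [-13.7 -58.3] jaw yaw -0.088 down [ 0.    -0.002 -1.   ] F [-0.1 -0.1  0.1] g 0.701
```

drive_tool:
  slide:
    - [-3,-20,0]
    - [-3,-20,0]
    - [-3,-20,-20]
    - [-3,-20,-40]
    - [-3,-20,-55]
    - [-3,-20,-65]
    - [-3,-20,-65]
    - [-3,-20,-65]
  turn:
    - [0,0,0.002]
    - [0,0,0.002]
    - [0,0,0.002]
    - [0,0,0.002]
    - [0,0,0.002]
    - [0,0,0.002]
    - [0,0,0.002]
    - [0,0,0.002]
  gripper: [0.62,0.62,0.62,0.62,0.62,0.62,0.62,0.62]

```text
t: 11.7
eef_pos: [0.5599, -0.1631, 0.0127]
tool_rot: [0.707, 0.03, 0.706, -0.031]
contact_force: [-0.2, -0.9, -0.3]
gripper_width: 0.62
```

```bash
bash v.sh 13
```

```text
t 11.75 eef [ 0.5601 -0.1633  0.013 ] fix [-14.3 -78.5] jaw yaw -0.086 down [ 0.001 -0.002 -1.   ] F [-0.3  0.6  0.1] g 0.622
t 11.8 eef [ 0.5602 -0.1634  0.0132] fix [-14.2 -78.6] jaw yaw -0.086 down [ 0.002 -0.002 -1.   ] F [1.1 0.3 0.1] g 0.62
t 11.85 eef [ 0.5602 -0.1634  0.0132] fix [-14.3 -78.6] jaw yaw -0.0862 down [ 0.002 -0.002 -1.   ] F [ 0.1 -0.   0. ] g 0.619
```

View pics/z_13.png

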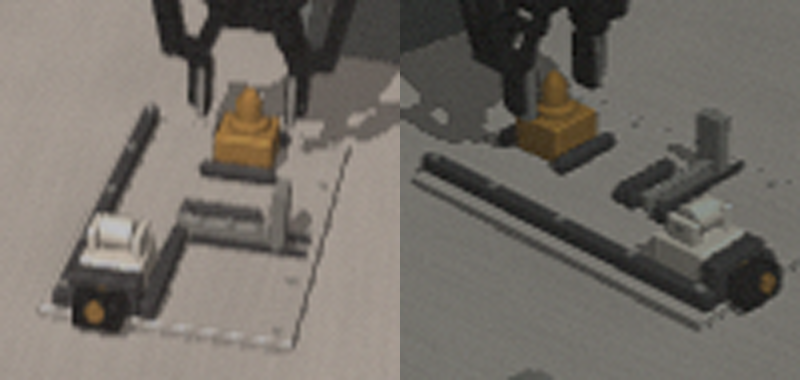

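View pics/w13.png

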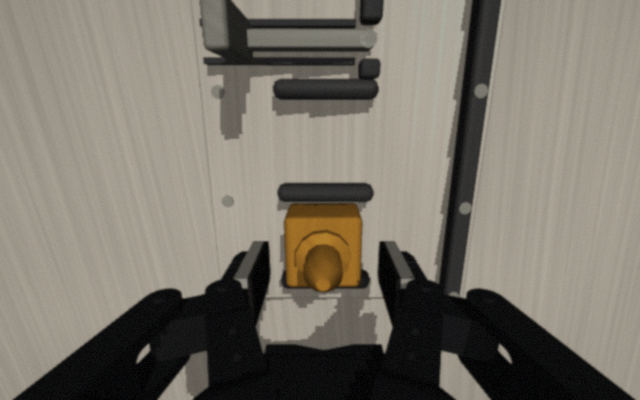

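Well centred. Next I'll descend to the same height as for the follower and grip with more squeeze, since the brass is heavier.

drive_tool:
  slide:
    - [0,0,-8]
    - [0,0,-13]
    - [0,0,-16]
    - [0,0,-16]
    - [0,0,-16]
    - [0,0,-16]
    - [0,0,-16]
    - [0,0,-16]
    - [0,0,-16]
  turn:
    - [0,0,0]
    - [0,0,0]
    - [0,0,0]
    - [0,0,0]
    - [0,0,0]
    - [0,0,0]
    - [0,0,0]
    - [0,0,0]
    - [0,0,0]
  gripper: [0.62,0.62,0.62,0.52,0.4,0.4,0.4,0.4,0.4]
  squeeze: 30

```text
t: 12.75
eef_pos: [0.56, -0.1632, -0.0029]
tool_rot: [0.707, 0.03, 0.706, -0.031]
contact_force: [0.6, -0.7, -3.1]
gripper_width: 0.458
```

```bash
bash v.sh 14
```

```text
t 12.8 eef [ 0.5601 -0.1632 -0.0028] fix [-14.4 -78.5] jaw yaw -0.086 down [ 0.001 -0.002 -1.   ] F [-0.2  0.5 -3.3] g 0.462
t 12.85 eef [ 0.5601 -0.1633 -0.0028] fix [-14.3 -78.5] jaw yaw -0.086 down [ 0.001 -0.002 -1.   ] F [-0.3 -0.4 -3.6] g 0.46
t 12.9 eef [ 0.5602 -0.1633 -0.0028] fix [-14.3 -78.5] jaw yaw -0.086 down [ 0.001 -0.002 -1.   ] F [ 0.  -0.8 -3.3] g 0.46
```

View pics/z_14.png

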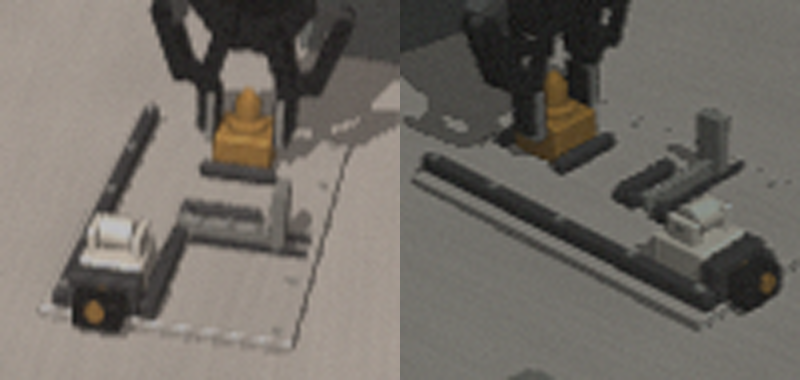

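View pics/w14.png

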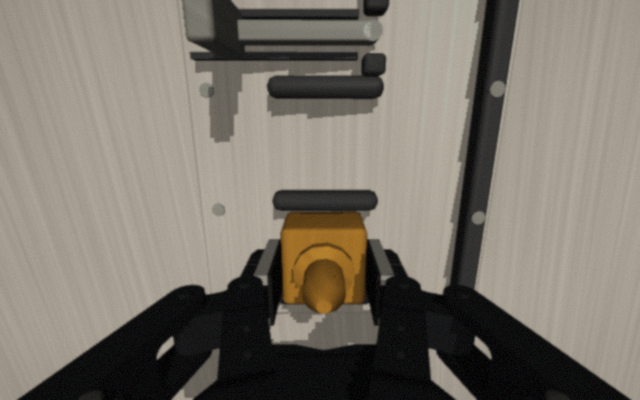

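drive_tool:
  slide:
    - [0,0,-1]
    - [8,-0.7,-1]
    - [18,-1.5,-1]
    - [28,-2.4,-1]
    - [36,-3.1,-1]
    - [42,-3.6,-1]
    - [46,-3.9,-1]
    - [48.5,-4.1,-1]
    - [48.5,-4.1,-1]
    - [48.5,-4.1,-1]
  turn:
    - [0,0,0]
    - [0,0,0]
    - [0,0,0]
    - [0,0,0]
    - [0,0,0]
    - [0,0,0]
    - [0,0,0]
    - [0,0,0]
    - [0,0,0]
    - [0,0,0]
  gripper: [0.4,0.4,0.4,0.4,0.4,0.4,0.4,0.4,0.4,0.4]

```text
t: 13.9
eef_pos: [0.6073, -0.1681, -0.003]
tool_rot: [0.706, 0.03, 0.707, -0.031]
contact_force: [-5.6, 0.7, 7.7]
gripper_width: 0.459
```

```bash
bash v.sh 15
```

```text
t 13.95 eef [ 0.6074 -0.1681 -0.003 ] fix [ 33.2 -79.3] jaw yaw -0.0869 down [-0.    -0.002 -1.   ] F [-5.1  0.6  7.6] g 0.454
t 14.0 eef [ 0.6074 -0.1682 -0.003 ] fix [ 33.2 -79.3] jaw yaw -0.087 down [-0.    -0.002 -1.   ] F [-5.6  1.2  8.3] g 0.459
t 14.05 eef [ 0.6073 -0.1681 -0.003 ] fix [ 33.2 -79.3] jaw yaw -0.087 down [-0.    -0.002 -1.   ] F [-6.1  0.9  8.2] g 0.456
```

View pics/z_15.png

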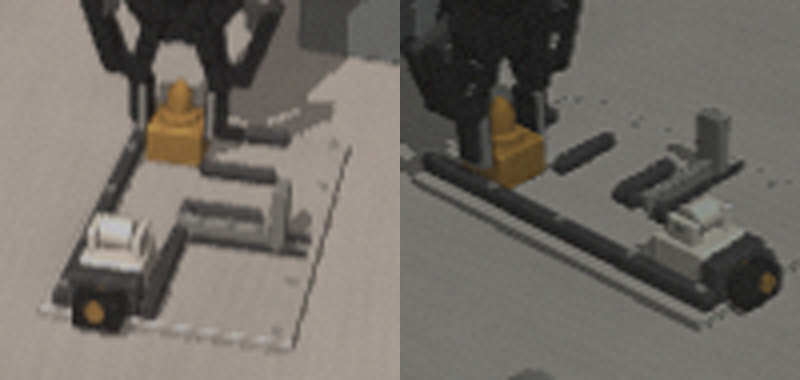

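View pics/w15.png

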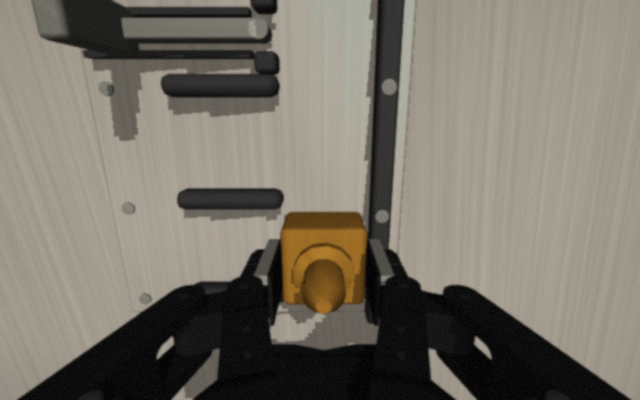

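drive_tool:
  slide:
    - [0,0,0.8]
    - [1,0,0.8]
    - [1.5,5,0.8]
    - [2,10,0.8]
    - [2,10,0.8]
  turn:
    - [0,0,0]
    - [0,0,0]
    - [0,0,0]
    - [0,0,0]
    - [0,0,0]
  gripper: [0.4,0.4,0.4,0.4,0.4]

```text
t: 14.55
eef_pos: [0.6096, -0.1562, -0.0026]
tool_rot: [0.706, 0.03, 0.707, -0.03]
contact_force: [0.8, 0.3, -4.8]
gripper_width: 0.462
```

```bash
python3 st.py
```

```text
t 14.55 eef [ 0.6096 -0.1562 -0.0026] fix [ 34.4 -67.2] jaw yaw -0.085 down [-0.001 -0.001 -1.   ] F [ 0.8  0.3 -4.8] g 0.462
```

drive_tool:
  slide:
    - [0.9,10,-0.2]
    - [2.1,25,-0.2]
    - [3.4,40,-0.2]
    - [4.7,55,-0.2]
    - [6,70,-0.2]
    - [7.2,84,-0.2]
    - [8,94,-0.2]
    - [8.7,101,-0.2]
    - [9,104,-0.2]
    - [9,104,-0.2]
  turn:
    - [0,0,0]
    - [0,0,0]
    - [0,0,0]
    - [0,0,0]
    - [0,0,0]
    - [0,0,0]
    - [0,0,0]
    - [0,0,0]
    - [0,0,0]
    - [0,0,0]
  gripper: [0.4,0.4,0.4,0.4,0.4,0.4,0.4,0.4,0.4,0.4]

```text
t: 15.55
eef_pos: [0.6187, -0.0521, -0.0027]
tool_rot: [0.706, 0.03, 0.707, -0.03]
contact_force: [-0.3, -0.3, -3.4]
gripper_width: 0.463
```

```bash
bash v.sh 16
```

```text
t 15.6 eef [ 0.6186 -0.0528 -0.0027] fix [34.5 36.6] jaw yaw -0.0855 down [-0.001 -0.001 -1.   ] F [ 0.3 -0.5 -2.9] g 0.461
t 15.65 eef [ 0.6185 -0.0532 -0.0027] fix [34.5 36.2] jaw yaw -0.086 down [-0.001 -0.001 -1.   ] F [ 1.3  0.6 -3.1] g 0.456
t 15.7 eef [ 0.6185 -0.0533 -0.0027] fix [34.5 36. ] jaw yaw -0.0863 down [-0.001 -0.001 -1.   ] F [-0.1 -0.3 -3.6] g 0.456
```

View pics/w16.png

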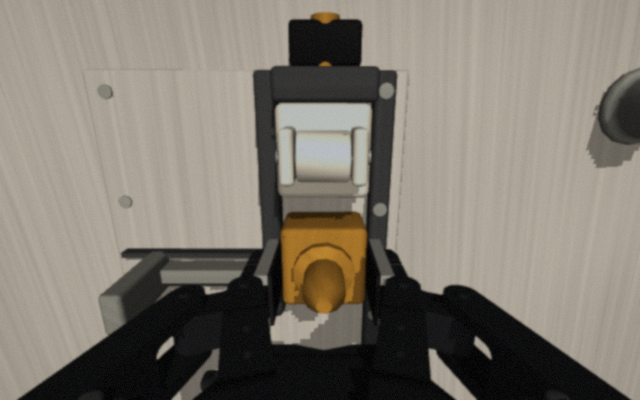

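drive_tool:
  slide:
    - [0.3,3,-0.4]
    - [0.5,6,-0.4]
    - [0.8,9,-0.4]
    - [0.9,11,-0.4]
    - [1.0,12,-0.4]
    - [1.1,13,-0.4]
    - [1.2,14,-0.4]
    - [1.3,14.7,-0.4]
    - [1.3,14.7,-0.4]
  turn:
    - [0,0,0]
    - [0,0,0]
    - [0,0,0]
    - [0,0,0]
    - [0,0,0]
    - [0,0,0]
    - [0,0,0]
    - [0,0,0]
    - [0,0,0]
  gripper: [0.4,0.4,0.4,0.4,0.4,0.4,0.4,0.4,0.4]

```text
t: 16.6
eef_pos: [0.6199, -0.0387, -0.0029]
tool_rot: [0.706, 0.03, 0.707, -0.031]
contact_force: [-0.4, -1.9, -0.2]
gripper_width: 0.457
```

```bash
bash v.sh 17
```

```text
t 16.65 eef [ 0.62   -0.0387 -0.0029] fix [34.7 50.7] jaw yaw -0.0864 down [-0.    -0.001 -1.   ] F [-0.8 -1.4  1.1] g 0.46
t 16.7 eef [ 0.62   -0.0387 -0.0029] fix [34.7 50.7] jaw yaw -0.0864 down [-0.    -0.001 -1.   ] F [-0.1 -1.7  1.1] g 0.459
t 16.75 eef [ 0.6199 -0.0387 -0.0029] fix [34.7 50.7] jaw yaw -0.0864 down [-0.    -0.001 -1.   ] F [ 0.7 -2.1  0.2] g 0.462
```

View pics/w17.png

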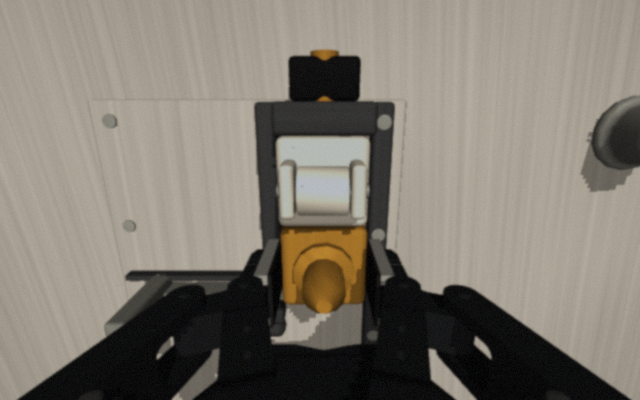

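View pics/z_17.png

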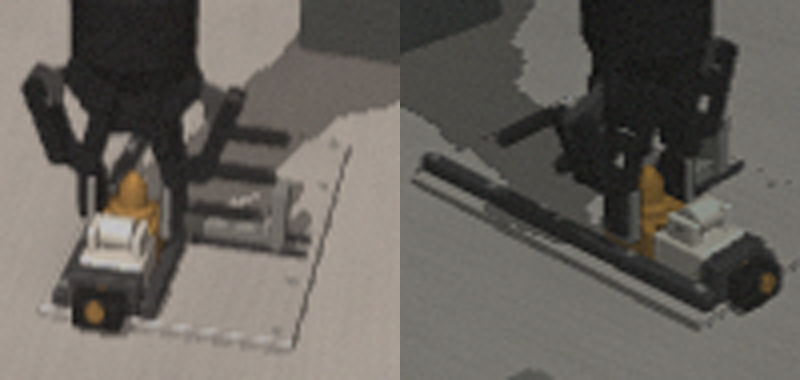

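drive_tool:
  slide:
    - [0.1,1,0]
    - [0.2,2,0]
    - [0.3,3,0]
    - [0.3,3,0]
    - [0.3,3,0]
  turn:
    - [0,0,0]
    - [0,0,0]
    - [0,0,0]
    - [0,0,0]
    - [0,0,0]
  gripper: [0.4,0.4,0.4,0.4,0.4]

```text
t: 17.25
eef_pos: [0.62, -0.0379, -0.0029]
tool_rot: [0.706, 0.03, 0.707, -0.032]
contact_force: [-0.9, -6.2, -0.0]
gripper_width: 0.459
```

```bash
python3 st.py wrist w18
```

```text
t 17.3 eef [ 0.62   -0.0378 -0.0029] fix [34.6 51.6] jaw yaw -0.0878 down [-0.    -0.003 -1.   ] F [-1.4 -5.7 -0.9] g 0.46
```

View pics/w18.png

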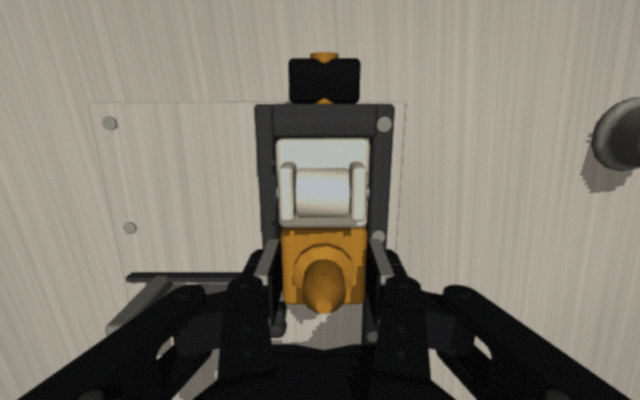

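drive_tool:
  slide:
    - [0,-0.5,0]
    - [0,-0.5,0]
    - [0,-0.5,4]
    - [0,0,30]
    - [0,0,70]
    - [-30,-4,80]
    - [-65,-9,80]
    - [-100,-14,80]
    - [-132,-18,80]
    - [-132,-18,80]
  turn:
    - [0,0,0]
    - [0,0,0]
    - [0,0,0]
    - [0,0,0]
    - [0,0,0]
    - [0,0,0]
    - [0,0,0]
    - [0,0,0]
    - [0,0,0]
    - [0,0,0]
  gripper: [0.62,0.62,0.62,0.62,0.62,0,0,0,0,0]

```text
t: 18.3
eef_pos: [0.4831, -0.0559, 0.0769]
tool_rot: [0.705, 0.031, 0.708, -0.032]
contact_force: [0.2, 0.1, 0.1]
gripper_width: 0.001
```

```bash
bash v.sh 19
```

```text
t 18.35 eef [ 0.4862 -0.0555  0.0774] fix [-97.1  22.6] jaw yaw -0.0884 down [-0.001 -0.002 -1.   ] F [ 1.  -0.  -0.1] g -0.002
t 18.4 eef [ 0.4883 -0.0552  0.0776] fix [-95.1  23.1] jaw yaw -0.0875 down [ 0.001 -0.002 -1.   ] F [ 0.7 -0.4 -0.2] g 0.003
t 18.45 eef [ 0.4892 -0.0552  0.0777] fix [-94.1  23.1] jaw yaw -0.0869 down [ 0.001 -0.003 -1.   ] F [0.1 0.4 0.3] g -0.002
```

View pics/w19.png

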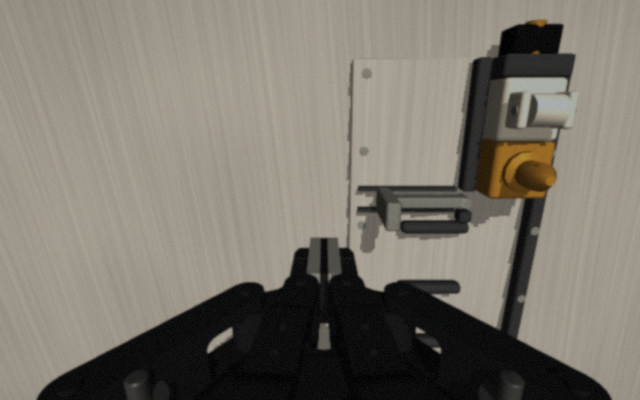

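View pics/z_19.png

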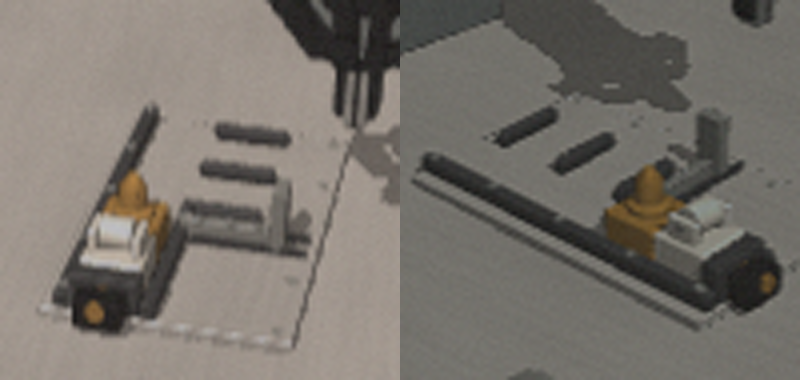

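```bash
python3 - <<'E'
from fit import *
w=load('w19');s=load('s19');c=load('c19')
T=np.array([.4889,-.0552,.0777])
for k in (0,.01,.02,.03): print(k,proj(w,T+[0,0,k]).round(1),proj(s,T+[0,0,k]).round(1),proj(c,T+[0,0,k]).round(1))
X=tri([(s,373,182),(c,250+355/4,150+26/4)]);print('tip',X)
d=w
for n in ['w19']:
  pass
E
```

```text
0 [333.8 232.5] [371.1 189.8] [337.5 163.8]
0.01 [334.3 239.7] [371.4 186.3] [337.6 160.3]
0.02 [334.8 247.7] [371.7 182.7] [337.6 156.8]
0.03 [335.4 256.7] [372.  179.1] [337.7 153.3]
tip [ 0.48623292 -0.05389671  0.09924264]
```

drive_tool:
  slide:
    - [0,0,-30]
    - [0,0,-55]
    - [0,0,-64]
    - [0,0,-64]
    - [0,0,-64]
  turn:
    - [0,0,0]
    - [0,0,0]
    - [0,0,0]
    - [0,0,0]
    - [0,0,0]
  gripper: [0,0,0,0,0]

```text
t: 18.95
eef_pos: [0.4903, -0.0553, 0.0142]
tool_rot: [0.707, 0.03, 0.706, -0.032]
contact_force: [0.1, 0.0, 0.1]
gripper_width: 0.002
```

```bash
bash v.sh 20
```

```text
t 19.0 eef [ 0.4904 -0.0553  0.0145] fix [-93.   23.1] jaw yaw -0.087 down [ 0.003 -0.003 -1.   ] F [-0.1  0.1 -0.4] g -0.001
t 19.05 eef [ 0.4904 -0.0553  0.0146] fix [-93.   23.2] jaw yaw -0.0871 down [ 0.003 -0.003 -1.   ] F [-0.1 -0.6  0.3] g 0.0
t 19.1 eef [ 0.4903 -0.0552  0.0146] fix [-93.1  23.2] jaw yaw -0.087 down [ 0.003 -0.003 -1.   ] F [ 0.3 -0.3 -0.3] g 0.0
```

View pics/w20.png

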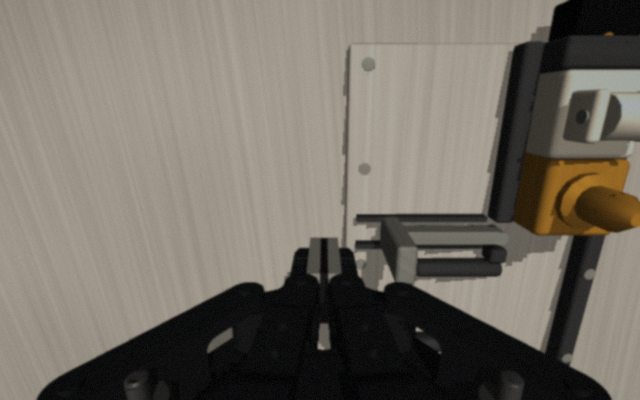

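View pics/z_20.png

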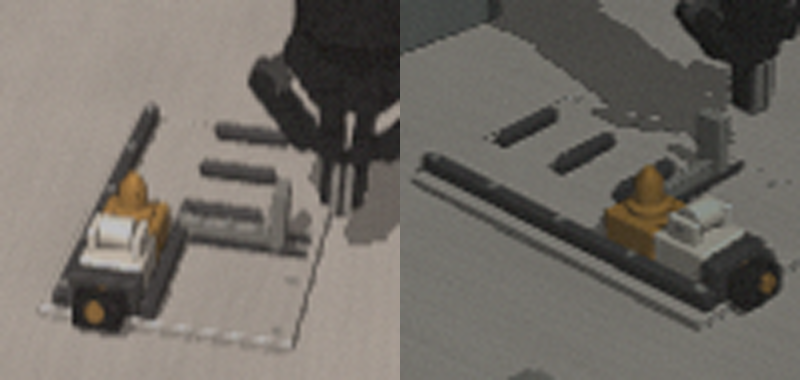

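drive_tool:
  slide:
    - [8,-0.7,0]
    - [16,-1.4,0]
    - [24,-2.1,0]
    - [32,-2.7,0]
    - [38,-3.2,0]
    - [44,-3.8,0]
    - [50,-4.3,0]
    - [54,-4.6,0]
    - [57,-4.9,0]
    - [57,-4.9,0]
  turn:
    - [0,0,0]
    - [0,0,0]
    - [0,0,0]
    - [0,0,0]
    - [0,0,0]
    - [0,0,0]
    - [0,0,0]
    - [0,0,0]
    - [0,0,0]
    - [0,0,0]
  gripper: [0,0,0,0,0,0,0,0,0,0]

```text
t: 20.1
eef_pos: [0.5479, -0.0602, 0.0146]
tool_rot: [0.708, 0.03, 0.705, -0.032]
contact_force: [-0.4, 0.5, 0.4]
gripper_width: -0.001
```

```bash
bash v.sh 21
```

```text
t 20.15 eef [ 0.5478 -0.0602  0.0147] fix [-35.4  23.1] jaw yaw -0.0871 down [ 0.004 -0.003 -1.   ] F [-0.4 -0.2 -0.4] g -0.002
t 20.2 eef [ 0.5477 -0.0602  0.0147] fix [-35.5  23.1] jaw yaw -0.0871 down [ 0.004 -0.003 -1.   ] F [-0.2  0.2  0. ] g 0.0
t 20.25 eef [ 0.5476 -0.0602  0.0147] fix [-35.6  23.1] jaw yaw -0.087 down [ 0.004 -0.003 -1.   ] F [0.6 0.1 0.1] g 0.001
```

View pics/w21.png

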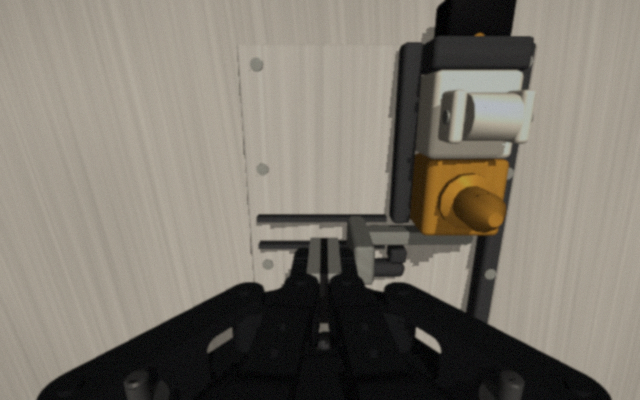

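View pics/z_21.png

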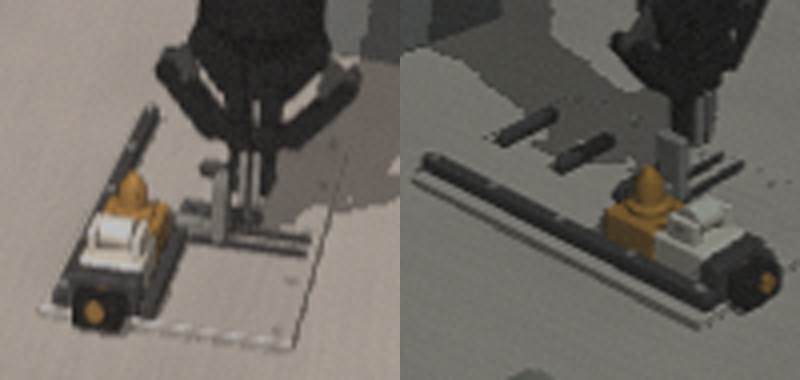

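drive_tool:
  slide:
    - [2,-0.2,0]
    - [4,-0.3,0]
    - [6,-0.5,0]
    - [8,-0.7,0]
    - [9.5,-0.8,0]
    - [11,-0.9,0]
    - [11,-0.9,0]
  turn:
    - [0,0,0]
    - [0,0,0]
    - [0,0,0]
    - [0,0,0]
    - [0,0,0]
    - [0,0,0]
    - [0,0,0]
  gripper: [0,0,0,0,0,0,0]

```text
t: 20.95
eef_pos: [0.5549, -0.0609, 0.0142]
tool_rot: [0.705, 0.03, 0.707, -0.031]
contact_force: [-10.1, 1.5, 8.5]
gripper_width: -0.002
```

```bash
bash v.sh 22
```

```text
t 21.0 eef [ 0.5549 -0.0609  0.0142] fix [-28.2  23.1] jaw yaw -0.0875 down [-0.003 -0.001 -1.   ] F [-9.8  1.3  8. ] g -0.005
t 21.05 eef [ 0.5549 -0.0608  0.0142] fix [-28.2  23.1] jaw yaw -0.0874 down [-0.003 -0.001 -1.   ] F [-9.9  0.6  8. ] g 0.0
t 21.1 eef [ 0.5549 -0.0608  0.0142] fix [-28.2  23.1] jaw yaw -0.0875 down [-0.003 -0.001 -1.   ] F [-10.3   1.7   8.7] g -0.004
```

View pics/w22.png

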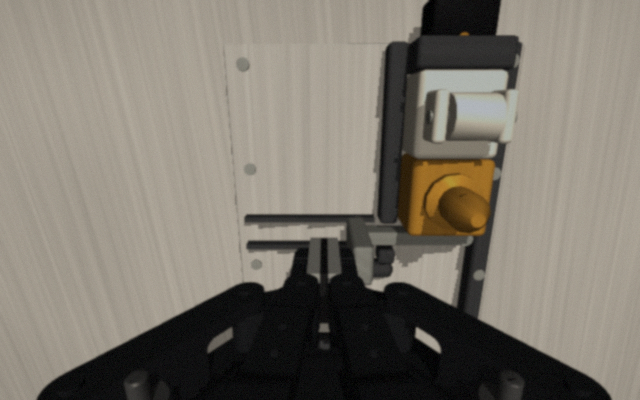

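```bash
python3 - <<'E'
from fit import *
def fx(w):
    c,s=np.cos(P[2]),np.sin(P[2]);v=w[:2]-P[:2];return (np.array([c*v[0]+s*v[1],-s*v[0]+c*v[1]])*1000).round(1)
for n in ['w20','w21','w22']:
    c=load(n)['color'][200:300,300:500,::-1];cv2.imwrite('pics/z_'+n+'.png',cv2.resize(c,None,fx=4,fy=4,interpolation=cv2.INTER_CUBIC))
d=load('w22')
for u,v,z in [(346,218,.05),(366,218,.05),(353,278,.05),(372,282,.05),(470,240,.016),(467,260,.018)]: print((u,v),fx(atz(d,u,v,z)))
E
```

```text
(346, 218) [-18.2  46.1]
(366, 218) [-9.2 46.1]
(353, 278) [-14.3  15.7]
(372, 282) [-5.1 13.5]
(470, 240) [56.  20.1]
(467, 260) [54.9  8.4]
```

View pics/z_w22.png

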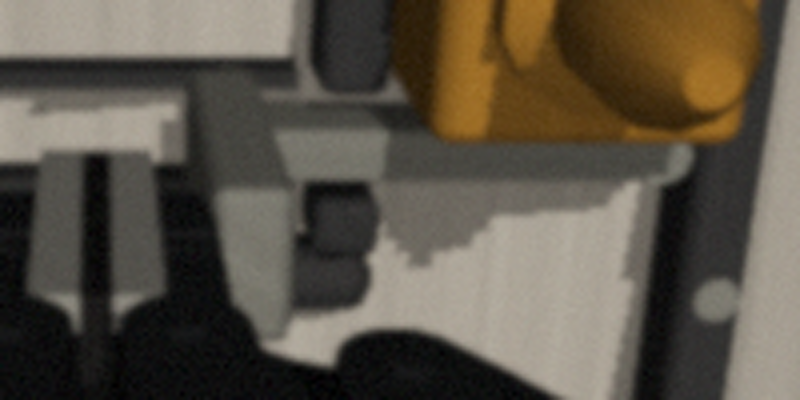

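drive_tool:
  slide:
    - [3,-0.3,0.5]
    - [5,-0.4,1]
    - [7,-0.6,1]
    - [7,-0.6,1]
  turn:
    - [0,0,0]
    - [0,0,0]
    - [0,0,0]
    - [0,0,0]
  gripper: [0,0,0,0]

```text
t: 21.5
eef_pos: [0.5547, -0.0608, 0.0141]
tool_rot: [0.701, 0.031, 0.712, -0.031]
contact_force: [-18.9, 2.9, 15.1]
gripper_width: -0.001
```

```bash
bash v.sh 23; python3 -c "
from h import *
c=load('w23')['color'][200:300,300:500,::-1];cv2.imwrite('pics/z_w23.png',cv2.resize(c,None,fx=4,fy=4,interpolation=cv2.INTER_CUBIC))"
```

```text
t 21.55 eef [ 0.5547 -0.0608  0.0141] fix [-28.4  23.1] jaw yaw -0.0881 down [-0.016  0.002 -1.   ] F [-18.5   2.9  14.6] g 0.001
t 21.6 eef [ 0.5548 -0.0608  0.0141] fix [-28.4  23.2] jaw yaw -0.0881 down [-0.016  0.002 -1.   ] F [-18.2   2.8  14.8] g 0.002
t 21.65 eef [ 0.5548 -0.0608  0.0141] fix [-28.4  23.2] jaw yaw -0.088 down [-0.016  0.002 -1.   ] F [-19.1   2.9  14.3] g -0.003
```

View pics/z_w23.png

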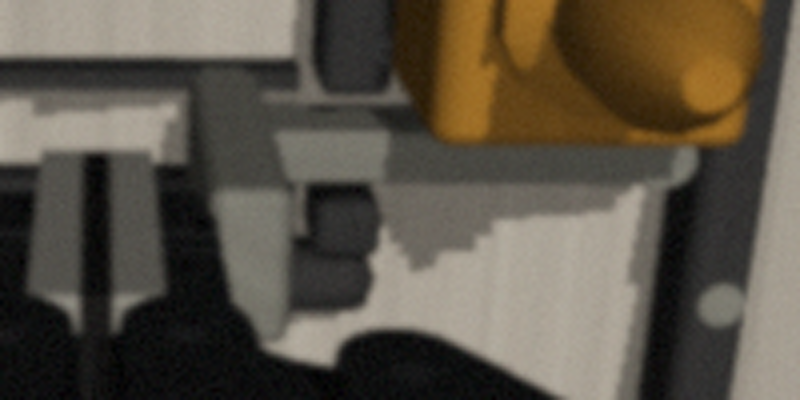

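View pics/z_23.png

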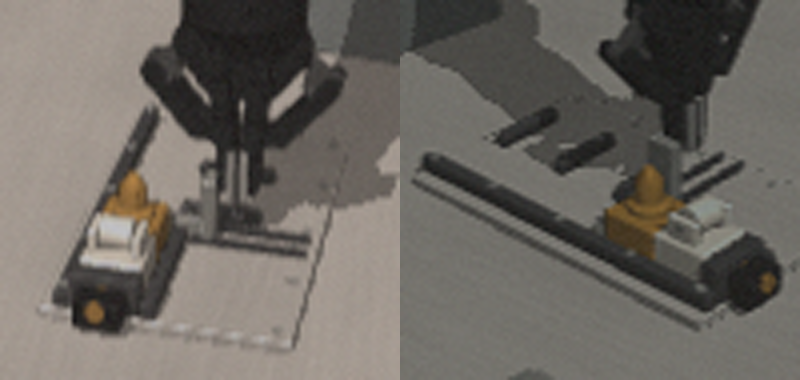

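Gate at its hard stop: no motion under 19 N. I'll back away and check.

drive_tool:
  slide:
    - [-6,0.5,0]
    - [-20,1.7,0]
    - [-45,3.8,0]
    - [-60,5,20]
    - [-60,5,60]
    - [-60,5,100]
    - [-60,0,140]
    - [-60,0,140]
    - [-60,0,140]
  turn:
    - [0,0,0]
    - [0,0,0]
    - [0,0,0]
    - [0,0,0]
    - [0,0,0]
    - [0,0,0]
    - [0,0,0]
    - [0,0,0]
    - [0,0,0]
  gripper: [0,0,0,0,0,0,0,0,0]

```text
t: 22.55
eef_pos: [0.496, -0.0606, 0.1551]
tool_rot: [0.702, 0.032, 0.711, -0.03]
contact_force: [-0.1, 0.5, -0.1]
gripper_width: 0.003
```

```bash
bash v.sh 24
```

```text
t 22.6 eef [ 0.4949 -0.0604  0.1539] fix [-88.1  18.4] jaw yaw -0.0877 down [-0.015  0.002 -1.   ] F [-0.5  0.1 -0.6] g 0.0
t 22.65 eef [ 0.4943 -0.0605  0.1533] fix [-88.7  18.3] jaw yaw -0.0877 down [-0.017  0.002 -1.   ] F [-0.3  0.1 -0.6] g 0.002
t 22.7 eef [ 0.494  -0.0605  0.153 ] fix [-88.9  18.3] jaw yaw -0.0877 down [-0.018  0.001 -1.   ] F [ 0.3 -0.4 -0.5] g -0.001
```

View pics/w24.png

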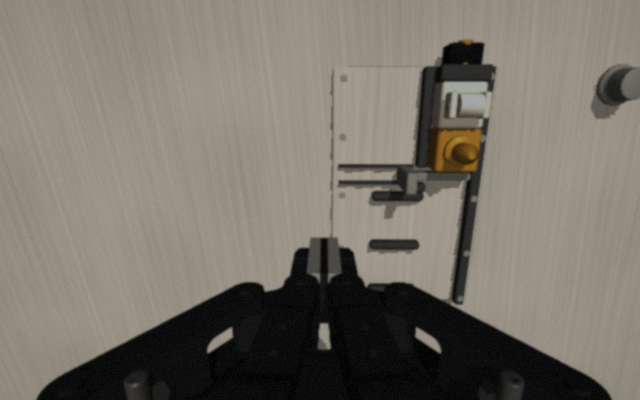

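View pics/z_24.png

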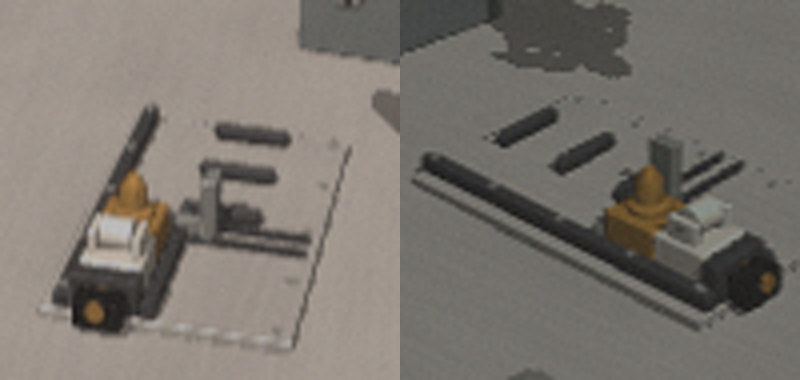

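View pics/c24.png

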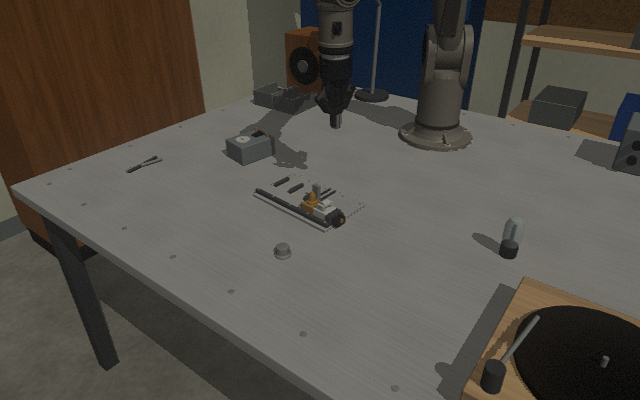

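```bash
python3 -c "
from h import *
c=load('w24')['color'][55:215,380:510,::-1];cv2.imwrite('pics/z_w24.png',cv2.resize(c,None,fx=3.7,fy=3.7,interpolation=cv2.INTER_CUBIC))"
```

```text
(no output)
```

View pics/z_w24.png

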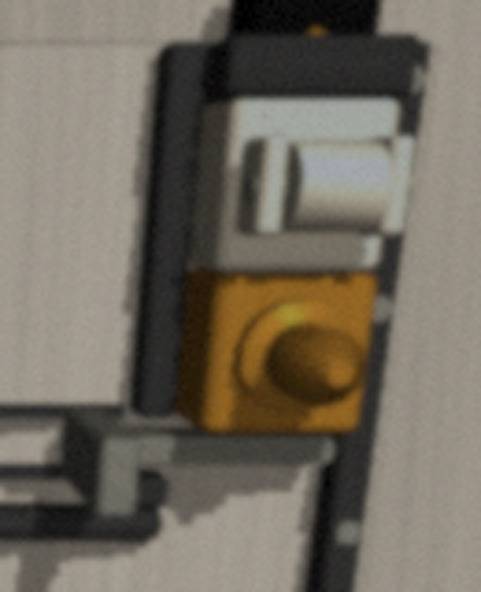

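drive_tool:
  slide:
    - [30,-20,0]
    - [70,-40,0]
    - [110,-55,-10]
    - [130,-60,-20]
    - [130,-60,-20]
    - [130,-60,-20]
  turn:
    - [0,0,0]
    - [0,0,0]
    - [0,0,0]
    - [0,0,0]
    - [0,0,0]
    - [0,0,0]
  gripper: [0,0,0,0,0,0]

```text
t: 23.3
eef_pos: [0.6227, -0.1206, 0.1311]
tool_rot: [0.699, 0.031, 0.714, -0.031]
contact_force: [0.3, 0.5, 0.8]
gripper_width: -0.0
```

```bash
python3 st.py wrist w25; python3 -c "
from h import *
c=load('w25')['color'][0:200,220:420,::-1];cv2.imwrite('pics/z_w25.png',cv2.resize(c,None,fx=3,fy=3,interpolation=cv2.INTER_CUBIC))"
```

```text
t 23.35 eef [ 0.6226 -0.1205  0.1318] fix [ 44.3 -30.5] jaw yaw -0.0882 down [-0.02   0.001 -1.   ] F [-0.2  0.6 -0.4] g -0.0
```

View pics/z_w25.png

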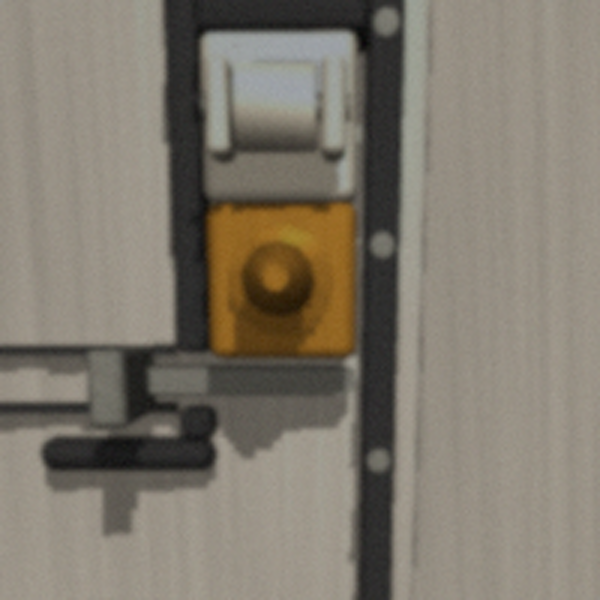

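```bash
python3 - <<'E'
from fit import *
def fx(w):
    c,s=np.cos(P[2]),np.sin(P[2]);v=w[:2]-P[:2];return (np.array([c*v[0]+s*v[1],-s*v[0]+c*v[1]])*1000).round(1)
d=load('w25');
for l,u,v,z in [('tab back',90,400,.05),('fol front',280,30,.033),('fol back',280,200,.033),('piv front',280,203,.033),('piv back',280,357,.033),('blade end',352,378,.016)]: print(l,fx(atz(d,220+u/3,v/3,z)))
print(bot.get_obs()['t'],bot.hand_in())
E
```

```text
tab back [-15.1  19.8]
fol front [ 34.9 109.7]
fol back [34.4 70.1]
piv front [34.4 69.3]
piv back [33.9 30. ]
blade end [54.1 23.2]
the job is handed in; nothing more can be done
23.35 None
```

The fixture is loaded and handed in at 23.4 s, with the arm clear of everything. I slid the nylon follower out of its bay and along the lane to the end stop. Then I slid the brass pivot the same way up against the follower, and last I pushed the gate shut behind them.

**Last checks (fixture frame, from the final wrist picture):**

| Item | Measured | Expected |
|---|---|---|
| Follower front to back, y | 109.7 to 70.1 mm | 110 to 70 mm |
| Pivot front to back, y | 69.3 to 30.0 mm | 70 to 30 mm |
| Gate tab back face, x | -15.1 mm | -15 mm (shut) |

- **Hard contact:** both parts met resistance of about 5–6 N at the end of their slides. The gate stayed put under 19 N, so it is at its hard stop.
- **Possible gap:** the picture gives 0.8 mm between follower and pivot, which is within measuring error, and they look touching.
- **Left alone:** nothing was moved on the tube, knob or test box. They look unmoved in the overview picture taken after the gate was shut, but I did not re-measure them.

**Disagreements:**
- The fingertips stood about 20–30 mm behind the reported TCP, so I set grip heights from the pictures.
- Camera heights read about 4 mm low.
- While gripped, the pivot's weight hung on the gripper for parts of its slide, so it may have ridden a fraction of a millimetre off the plate. It never left the walls.

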